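# Stow the memory sticks in the clip-on cases and hang the cases on the stand

## Task

Put the loose memory sticks away: drop them all into the open hard cases, at least one in each, and press each cover down until its catch snaps over it and holds it shut. Then hang every case on the upper bar of the aluminium stand, pushing each hook down over the bar until its sprung safety latch flips shut beneath the bar, and let them hang there. Do not disturb the other things on the desk.

Things in the scene. Friction and masses are not known exactly. Their poses are not given: they have to be found in the camera images.
- stand_bar (a point): middle of the upper bar of the silver aluminium stand (fixed): round level steel bar, 10 mm thick, 350 mm long, along this frame's y, axis 155 mm above the desk, between end plates 166 mm high and 50 mm deep. z up; cases hang on its -x side, hook over the bar from above, case x along this x, leaning back up to 0.15 rad
- stand_rail (a point): middle of the stand's lower rail, 10 mm thick, parallel to the bar, 37 mm below it and 10 mm to its -x side: the lower back of a hung case rests on it. The stand's 6 mm base plate reaches 47 mm to the -x side and 63 mm to the +x side of the bar
- case1_mid (a point): grey tin-shaped hard case, one of two or three alike (None if absent), open on the desk: 60 mm long (its x) x 48 wide (y) x 58 high plus a 3 mm cover; 0.21 to 0.33 kg; walls 3 mm, inside 54 x 42 x 55 deep. Aluminium hook on its back (+x) face, catch on its front; the side faces (+-y) are plain, for gripping. This point: middle of the box, 30 mm above its underside; z up
- case1_seat (a point): where the bar's axis lies in the hook of case 1 when hung: 47.5 mm behind (+x) the box's middle, 45 mm above its underside. The hook (16 mm wide) opens downwards: throat 36 to 55 mm behind the middle, crown 50 to 56 mm above the underside, flared bill to 67 mm behind, its tip 7 mm above the underside. Axes as the case's
- case1_lid (a joint): cover of case 1 (rad): 0 shut, 1.95 wide open over the hook; starts 1.65 to 1.95, where its stiff hinge holds it (under 0.04 N m). Hinge: back top edge (30 mm behind middle, 58 mm up); plate 62 x 48 x 3 mm. A spring lifts it unless its front edge is pressed home (5 to 15 N) past the sprung catch, which snaps over it. Catch nose: 30 to 38 mm before the middle, up to 12 mm above the rim
- case1_latch (a joint): hook latch of case 1 (rad): 0 closed across the mouth, to 1.5 swung up into the throat; opens inwards only, sprung shut. 17 mm steel flap, pivot 37.5 mm behind the middle and 20 mm above the underside. The bar entering the mouth pushes it up (1 to 4 N); it flips shut under the bar when the bar is within 4 mm of the crown
- case2_mid (a point): grey tin-shaped hard case, one of two or three alike (None if absent), open on the desk: 60 mm long (its x) x 48 wide (y) x 58 high plus a 3 mm cover; 0.21 to 0.33 kg; walls 3 mm, inside 54 x 42 x 55 deep. Aluminium hook on its back (+x) face, catch on its front; the side faces (+-y) are plain, for gripping. This point: middle of the box, 30 mm above its underside; z up
- case2_seat (a point): where the bar's axis lies in the hook of case 2 when hung: 47.5 mm behind (+x) the box's middle, 45 mm above its underside. The hook (16 mm wide) opens downwards: throat 36 to 55 mm behind the middle, crown 50 to 56 mm above the underside, flared bill to 67 mm behind, its tip 7 mm above the underside. Axes as the case's
- case2_lid (a joint): cover of case 2 (rad): 0 shut, 1.95 wide open over the hook; starts 1.65 to 1.95, where its stiff hinge holds it (under 0.04 N m). Hinge: back top edge (30 mm behind middle, 58 mm up); plate 62 x 48 x 3 mm. A spring lifts it unless its front edge is pressed home (5 to 15 N) past the sprung catch, which snaps over it. Catch nose: 30 to 38 mm before the middle, up to 12 mm above the rim
- case2_latch (a joint): hook latch of case 2 (rad): 0 closed across the mouth, to 1.5 swung up into the throat; opens inwards only, sprung shut. 17 mm steel flap, pivot 37.5 mm behind the middle and 20 mm above the underside. The bar entering the mouth pushes it up (1 to 4 N); it flips shut under the bar when the bar is within 4 mm of the crown
- case3_mid (a point): grey tin-shaped hard case, one of two or three alike (None if absent), open on the desk: 60 mm long (its x) x 48 wide (y) x 58 high plus a 3 mm cover; 0.21 to 0.33 kg; walls 3 mm, inside 54 x 42 x 55 deep. Aluminium hook on its back (+x) face, catch on its front; the side faces (+-y) are plain, for gripping. This point: middle of the box, 30 mm above its underside; z up
- case3_seat (a point): where the bar's axis lies in the hook of case 3 when hung: 47.5 mm behind (+x) the box's middle, 45 mm above its underside. The hook (16 mm wide) opens downwards: throat 36 to 55 mm behind the middle, crown 50 to 56 mm above the underside, flared bill to 67 mm behind, its tip 7 mm above the underside. Axes as the case's
- case3_lid (a joint): cover of case 3 (rad): 0 shut, 1.95 wide open over the hook; starts 1.65 to 1.95, where its stiff hinge holds it (under 0.04 N m). Hinge: back top edge (30 mm behind middle, 58 mm up); plate 62 x 48 x 3 mm. A spring lifts it unless its front edge is pressed home (5 to 15 N) past the sprung catch, which snaps over it. Catch nose: 30 to 38 mm before the middle, up to 12 mm above the rim
- case3_latch (a joint): hook latch of case 3 (rad): 0 closed across the mouth, to 1.5 swung up into the throat; opens inwards only, sprung shut. 17 mm steel flap, pivot 37.5 mm behind the middle and 20 mm above the underside. The bar entering the mouth pushes it up (1 to 4 N); it flips shut under the bar when the bar is within 4 mm of the crown
- stick1_mid (a point): black memory stick with metal plug, lying flat, one of three or four alike (None if absent): 46 mm long (its x, plug at +x) x 18 wide x 10 high, 22 g. The plastic part, to grip, runs from 23 mm behind to 9 mm ahead of this point, which is half-way along and half-way up
- stick2_mid (a point): black memory stick with metal plug, lying flat, one of three or four alike (None if absent): 46 mm long (its x, plug at +x) x 18 wide x 10 high, 22 g. The plastic part, to grip, runs from 23 mm behind to 9 mm ahead of this point, which is half-way along and half-way up
- stick3_mid (a point): black memory stick with metal plug, lying flat, one of three or four alike (None if absent): 46 mm long (its x, plug at +x) x 18 wide x 10 high, 22 g. The plastic part, to grip, runs from 23 mm behind to 9 mm ahead of this point, which is half-way along and half-way up
- stick4_mid (a point): black memory stick with metal plug, lying flat, one of three or four alike (None if absent): 46 mm long (its x, plug at +x) x 18 wide x 10 high, 22 g. The plastic part, to grip, runs from 23 mm behind to 9 mm ahead of this point, which is half-way along and half-way up
- succulent: succulent in a white ceramic pot, 82 mm wide, about 100 mm high; leave alone. Origin at the centre of its underside
- mouse: black computer mouse, 118 x 62 x 37 mm; leave alone. Origin at the centre of its underside
- usb_hub: flat aluminium USB hub 32 x 66 x 18 mm; leave alone. Origin at the centre of its underside
- mug: blue ceramic mug 80 mm wide, 92 mm high; leave alone. Origin at the centre of its underside
- cleaner: clear bottle of screen cleaner, 44 mm wide, 130 mm high; leave alone. Origin at the centre of its underside

How it is judged:
By the outcome, as a careful person would: the job done as asked, in the order asked, and still so for the second after the job is handed in, with the robot touching nothing.
Of case1, case2, case3 only 2 to 3 are there at a start; the rules pass over those that are not, and their reading is None.
Of stick1, stick2, stick3, stick4 only 3 to 4 are there at a start; the rules pass over those that are not, and their reading is None.
At some moment in a run one of case1, case2, case3, stick1, stick2, stick3, stick4 may be knocked a few centimetres aside while the robot is not near it.
It also fails if it takes over 210 s, if anything falls off the work surface, if the arm or the gripper's body presses on something with over 40 N, if the wrist force passes 120 N, or if a joint passes its speed limit or range.

## Robot

A 7-joint arm with a two-finger parallel gripper is mounted at the origin on the work surface. World frame = base frame: x ahead of the robot, y to its left, z up, the work surface at z = 0. Lengths are in m, angles in rad, forces in N, time in s.
With the tool pointing down it reaches from about 0.425 to 0.925 m from the base axis. Payload 6.8 kg.
Tool frame: the origin (TCP) lies at the very end of the fingers, on their centre line; the grasp point (between the pads) lies 19 mm behind it; z points along the fingers, x is the direction in which the jaws open and shut, and the axes are right-handed (so a half turn about z gives the same grasp; the last joint's range is limited). The gripper opens to 85 mm and grips with 20 to 120 N. Pads are 22 mm wide; open, the fingers measure 114 mm over their backs; the gripper's body (76 mm by 85 mm) begins 54 mm behind the grasp point. The pads swing forward as they close: fully open they stand 13 mm farther back than shut.
Start: joints at [-1.408, 0.477, 0.022, 1.555, -0.011, 1.109, -0.083], TCP at [0.181, 0.65, 0.231] pointing down, gripper open.
Joint ranges: [-2.96, 2.96], [-0.34, 2.1], [-1.41, 1.46], [0.24, 2.44], [-1.37, 4.51], [0.17, 1.92], [-2.96, 2.96]. Speed limits (rad/s): [2.39, 2.39, 3.14, 3.14, 3.14, 3.14, 3.14].

## Interface

Orientations are given as a unit quaternion [w, x, y, z].
In Python, from station import bot gives the robot as it stands.
- The arm moves only by the shell command python3 -m creep 'ROWS' [FORCE]. ROWS is JSON, a list that holds one entry, the list of rows, each a list of 7 numbers: the shift along the tool's x, y, z in cm, then the turn, a rotation vector about the tool's x, y, z in rad, then the opening, from 0 (shut) to 1 (fully open). In form: [[[dx, dy, dz, wx, wy, wz, claw], ...]]. A call has 1 to 10 rows; each row is the pose to reach, as a shift and turn from the pose commanded when the call began, along the tool's axes at that moment; what a row does not reach only later rows make up. A row lasts 1/8 s, in which the tool goes at most 62.5 mm and 10.7 degrees, less where a joint would pass 70% of its speed; a pose out of reach is approached as far as the arm can. A call with a gripper value outside its range is refused whole. The fingers move at their own pace and stop on an object; FORCE is the grip in N (left out, the last holds). Time passes only in rows, so rows that repeat a pose let the fingers close. It gives the time, the measured TCP pose, the force and the opening at its end, in the units of the state.
- bot.get_obs(): the state, without advancing time (a new reading comes with each control period).
- bot.read_camera(name): name is "side" or "top"; returns (picture, depth): 400x640x3 uint8, blue, green, red; 400x640 float32, m along the optical axis (not along the pixel's ray), 0 where there is no reading.
- bot.calibration(name): a dict with "mtx" (3x3 intrinsics, pixels), "rvec" (rotation vector, rad) and "tvec" (3), from world to camera coordinates, as OpenCV has them. Camera axes: x right, y down, z forward; pixel columns grow to the right and rows downward; lengths in m; the calibration is good to about 2 mm. A picture is of the moment at which its call begins. calibration takes no time and is no camera call.
- bot.hand_in(): hands the job in, once; it reports no verdict.
Trained networks look in the newest picture that a camera, given by its name, has taken for a name from the list of things; names that differ only in an ending like _2 or _b are one class to them, and where a whole thing is asked for, a point or a joint stands for the part that bears it (a point fixed in the world has none). Each returns a list of dicts, best first, with "p" (0 to 1); they miss things now and then, are a little off and sometimes report something else, mostly with a low value. They report only what shows in the picture. A call takes as long as a camera call.
- bot.find_in(camera, label): "xy" ([column, row] in pixels, amid what is visible of it).
- bot.silhouettes(camera, label): "mask" (400x640 bool, what is visible of it) and "xy" ([column, row] in pixels, amid what is visible of it).
The state is a dict: "t": time; "q": joint angles; "joint_vel": joint speeds; "joint_torque": joint torques, N m; "eef_pos": TCP position; "tool_rot": TCP orientation; "contact_force": force on the tool from outside, world axes, zero at the start; "torque": the same for the moment, N m; "gripper_width": opening from 0.0 (shut) to 1.0 (fully open).
Only numpy, scipy, OpenCV 4.12 (cv2) and the standard library are available. Lean on these libraries where they do the work, as an engineer would, in place of code of your own. Each camera call takes 0.05 s, during which the arm holds its last target.

## Working session

There is one attempt and no reset: what is moved stays moved. The work goes in short steps, Python scripts to look and compute and a shell command to move; the robot and the scene stay as the last step left them, time stands still between calls to the robot, and variables do not carry over. Pictures are saved under pics/ and viewed, and the job is handed in when it is done.

```bash
ls; mkdir -p pics; cat > h.py <<'E'
import numpy as np, cv2
from station import bot
from scipy.spatial.transform import Rotation as R
def snap(cam,fn=None):
    im,d=bot.read_camera(cam)
    if fn: cv2.imwrite('pics/'+fn,im)
    return im,d
def cal(cam):
    c=bot.calibration(cam); Rm=cv2.Rodrigues(np.array(c['rvec'],float))[0]; return np.array(c['mtx'],float),Rm,np.array(c['tvec'],float).ravel()
def cloud(cam,d):
    K,Rm,t=cal(cam); v,u=np.mgrid[0:400,0:640]
    P=np.stack([(u-K[0,2])*d/K[0,0],(v-K[1,2])*d/K[1,1],d],-1)
    return (P-t)@Rm
def proj(cam,p):
    K,Rm,t=cal(cam); q=(np.asarray(p,float)@Rm.T+t)@K.T; return q[...,:2]/q[...,2:]
def ray(cam,uv,z):
    K,Rm,t=cal(cam); r=Rm.T@np.linalg.inv(K)@np.array([uv[0],uv[1],1.]); c=-Rm.T@t
    return c+r*(z-c[2])/r[2]
def tool():
    o=bot.get_obs(); q=o['tool_rot']; return np.array(o['eef_pos']),R.from_quat([q[1],q[2],q[3],q[0]]).as_matrix(),o
E
python3 - <<'E'
from h import *
for c in('top','side'):
    snap(c,c+'0.png'); K,Rm,t=cal(c); print(c,K.tolist(),(-Rm.T@t).round(3),Rm.round(2).tolist())
p,M,o=tool(); print(p,M.round(3),o)
E
```

```text
pics
top [[418.53110347430953, 0.0, 319.20862497762306], [0.0, 418.53110347430953, 200.00124688893746], [0.0, 0.0, 1.0]] [ 0.331 -0.03   1.486] [[-0.01, -1.0, -0.02], [-0.99, 0.01, -0.13], [0.13, 0.02, -0.99]]
side [[366.25130319223143, 0.0, 321.60324664603104], [0.0, 366.25130319223143, 198.4601399969078], [0.0, 0.0, 1.0]] [ 0.485 -1.141  0.837] [[1.0, -0.06, -0.0], [-0.03, -0.55, -0.83], [0.04, 0.83, -0.55]]
[0.18044938 0.64990128 0.23043762] [[ 0.267  0.964 -0.   ]
 [ 0.964 -0.267 -0.002]
 [-0.002  0.    -1.   ]] {'t': 0.1, 'q': array([-1.40810803,  0.47770957,  0.02236683,  1.5563314 , -0.01147674,
        1.10926976, -0.08308535]), 'joint_vel': array([-0.00124795, -0.00321836,  0.00145585, -0.00410604, -0.00027272,
        0.00208828,  0.00010161]), 'joint_torque': array([ 4.42312157e-03, -5.97763181e+01,  1.61369652e+00, -2.81948823e+01,
        1.28342077e-02,  5.06912096e-03,  8.63403130e-06]), 'eef_pos': array([0.18044938, 0.64990128, 0.23043762]), 'tool_rot': array([ 5.37267159e-04,  7.96073918e-01,  6.05198881e-01, -5.85713150e-04]), 'contact_force': array([ 0.45714765, -0.64689907,  0.25304887]), 'torque': array([-0.06888166,  0.04331846, -0.03996275]), 'gripper_width': 0.9954788479040865}
```

View pics/top0.png

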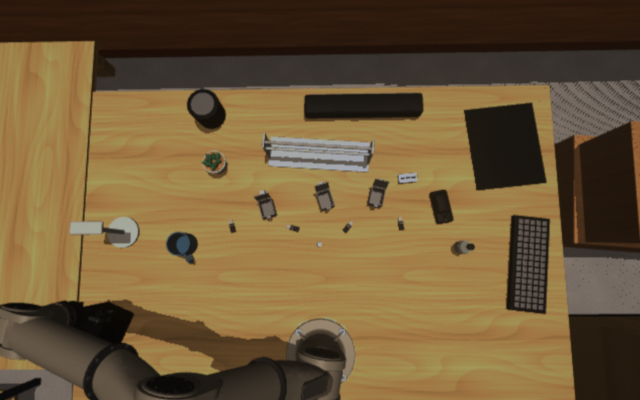

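View pics/side0.png

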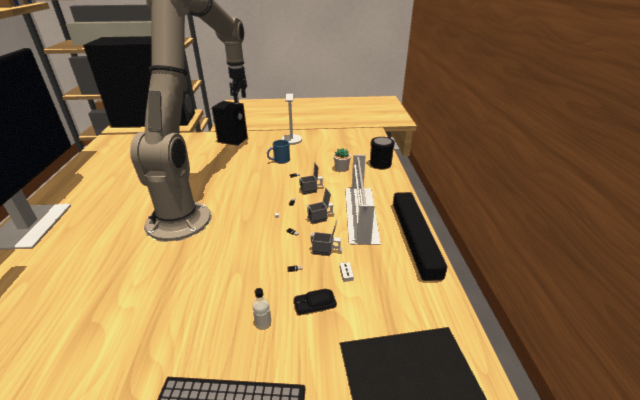

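The top view shows three open cases near (266,205), (324,197) and (377,194), four sticks near (233,227), (293,228), (348,228) and (401,224), and the stand near (320,153). Next I'll measure their poses.

```bash
python3 - <<'E'
from h import *
im,d=snap('top'); P=cloud('top',d)
np.save('P0.npy',P)
for l in('stick1_mid','case1_mid','case1_lid'):
    for r in bot.silhouettes('top',l):
        m=r['mask']; Q=P[m]; print(l,round(r['p'],2),np.round(r['xy'],1),m.sum(),Q.mean(0).round(4),'z',np.percentile(Q[:,2],[2,50,98]).round(3), (cv2.minAreaRect(Q[:,:2].astype(np.float32)*1000)))
for l in ('stick1_mid','case1_mid','case1_seat','stand_bar','stand_rail'):
    for r in bot.find_in('top',l):
        u=r['xy']; print(l,round(r['p'],2),np.round(u,1), ray('top',u,{'s':.005}.get(l[0],.03) if l[2]!='a' or 1 else 0).round(4))
x=cv2.resize(im[130:260,200:440],None,fx=3.3,fy=3.3,interpolation=cv2.INTER_CUBIC); cv2.imwrite('pics/top0z.png',x)
E
```

```text
stick1_mid 0.39 [345.6 228.9] 53 [ 0.426  -0.0988  0.009 ] z [0.003 0.009 0.016] ((426.0384216308594, -100.85425567626953), (17.372642517089844, 40.148193359375), 44.3189582824707)
stick1_mid 0.39 [325.4 196. ] 352 [ 0.5326 -0.0207  0.0471] z [-0.003  0.033  0.12 ] ((457.3868103027344, -34.357032775878906), (248.19305419921875, 52.30064010620117), 9.821393966674805)
case1_mid 0.84 [323.3 198.9] 385 [ 0.5328 -0.0197  0.0475] z [-0.003  0.04   0.119] ((457.76287841796875, -34.166839599609375), (248.35415649414062, 55.04882049560547), 10.511361122131348)
case1_mid 0.59 [377.4 192.8] 440 [ 0.5408 -0.2046  0.0468] z [-0.004  0.039  0.117] ((454.0596923828125, -152.01617431640625), (73.55052947998047, 339.5581970214844), 57.49076843261719)
case1_lid 0.71 [233.7 224.4] 54 [0.433  0.3036 0.0351] z [-0.001  0.008  0.016] ((377.82537841796875, 150.89218139648438), (371.8311767578125, 34.38303756713867), 70.08094787597656)
case1_lid 0.6 [325.8 184.8] 79 [ 0.5598 -0.0154  0.0898] z [0.002 0.094 0.123] ((560.103271484375, -17.54650115966797), (17.228412628173828, 52.58442306518555), 28.931739807128906)
case1_lid 0.3 [181.5 245.5] 668 [0.3677 0.4707 0.0468] z [-0.001  0.04   0.094] ((325.9023132324219, 245.02593994140625), (540.8587646484375, 97.91227722167969), 80.72832489013672)
stick1_mid 0.37 [347.2 228.5] [ 0.4236 -0.099   0.005 ]
case1_mid 0.88 [323.6 196.8] [ 0.534  -0.0169  0.03  ]
case1_seat 0.85 [326.7 198.2] [ 0.5289 -0.0277  0.03  ]
stand_bar 0.64 [320.1 152.8] [ 0.6986 -0.0054  0.005 ]
stand_rail 0.91 [318.3 155.6] [0.6883 0.0012 0.005 ]
```

View pics/top0z.png

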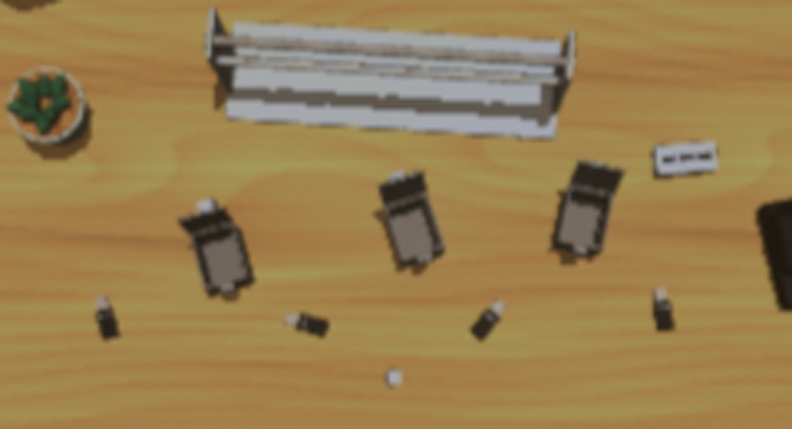

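```bash
python3 - <<'E'
from h import *
P=np.load('P0.npy')
Q=P.reshape(-1,3)
m=np.hypot(Q[:,0]-.55,Q[:,1]+.25)<.06
print('desk noise',np.percentile(Q[m][:,2],[5,50,95]).round(4))
# z map around middle case
print((P[180:216,314:336,2]*1000).astype(int))
E
```

```text
desk noise [-0.0055  0.0011  0.0947]
[[  -1    0   -4    6    1    4    2    0    2    3    0   -1   -7   -2
     0    8   -4    0    0   -5    0    0]
 [   1    2    0   -1   -3   -2    2   -1    0   -1    0   -8    0    1
    -2    1    5   -5    1   -7    3    1]
 [  -2   -2    2    0    0   -3   -1 1486   50    0   -3    1    0  120
   114    0   -1   -1    2    0   -2    3]
 [  -1    0    4    4   -3   61   56   55   54  118  123  123  108  117
   113    3   -3   -5   -5   -2    0   -4]
 [   4    0   -2    2   54   54  119  122  122  114  106  109  109  106
   105   -1    2   -1    1   -3   -2    0]
 [  -4   -2   -5  117  121  118  118  110  107  106  104  105  100   94
    93    3   -1   -5   -1   -1 1486   -3]
 [  -2  116  118  116  110  112  108  104  100   96   97   95   93   89
    91    1    3   -3   -7    0   -3    3]
 [  -1  114  109  108  105  101   99   95   99   93   85   81   80   81
    75    0   -8    0    3    2   -5    1]
 [   6  106  104   99   94   91   88   94   84   83   74   76   67   69
    66   61    0    4    1   -4   -2  -12]
 [   1   93   94   88   87  
[... 2377 characters left out ...]
 -1   -2]
 [  -5   -5    2   -1    5    0    0    1   27   22   11   -5   -1   56
    42    0   -2   -1   -4    2   -5   -6]
 [  -3   -5    0   -4   -1   -4   -3   -3   -1   -2   -1    0    1   -2
    -2    1    1   -5   -2    0   -1    1]
 [   0   -4    2   -4    1    0   -1    0    0    1   -2   -2    3    5
     2   -1   -1   -1    0    0    0   -4]
 [   2 1486   -9   -2    0    1    0    3    1  -10    3   -3    0    0
     0    0   -1   -4   -1    0   -7    0]
 [   0    5    0   -1   -2    0   -5    1    0   -2   -1    0    2    3
    -1   -2    2    0   -3   -5   -5    0]
 [   6    1    0   -2    0    3    4   -4   -6   -6   -1    3    2   -1
     4    1    0    0    0    1    0   -2]]
```

```bash
cat > fit.py <<'E'
from h import *
from scipy.optimize import minimize, differential_evolution
def raybox(o,D,c,Rb,h):
    # o (3,), D (N,3); returns t
    oo=(o-c)@Rb; dd=D@Rb; dd=np.where(abs(dd)<1e-12,1e-12,dd)
    a=(-h-oo)/dd; b=(h-oo)/dd
    t0=np.minimum(a,b).max(1); t1=np.maximum(a,b).min(1)
    return np.where(t1>=t0,t0,np.inf)
def rz(a): return R.from_euler('z',a).as_matrix()
def case_boxes(x,y,yaw,lid,z0=0.0,pitch=0.0):
    M=rz(yaw)@R.from_euler('y',pitch).as_matrix(); B=[]
    def add(lo,hi,Rl=np.eye(3),off=np.zeros(3)):
        lo=np.array(lo)/1000;hi=np.array(hi)/1000
        c=Rl@((lo+hi)/2)+off; B.append((M@c+np.array([x,y,z0]),M@Rl,(hi-lo)/2))
    add([-30,-24,0],[30,24,3]); add([-30,-24,0],[-27,24,58]); add([27,-24,0],[30,24,58])
    add([-30,-24,0],[30,-21,58]); add([-30,21,0],[30,24,58])
    add([-37,-6,50],[-30,6,68])
    add([30,-8,50],[58,8,56]); add([55,-8,30],[60,8,56])
    Rl=R.from_euler('y',lid).as_matrix()  # lid rotates up/back about hinge: +y rot maps -x -> +z
    add([-62,-24,0],[0,24,3],Rl,np.array([.030,0,.058]))
    return B
def pix_rays(cam,u,v):
    K,Rm,t=cal(cam); D=np.stack([(u-K[0,2])/K[0,0],(v-K[1,2])/K[1,1],np.ones_like(u,float)],-1)@Rm
    return -Rm.T@t,D
def render(o,D,B,table=True):
    t=(0-o[2])/D[:,2] if table else np.full(len(D),9.)
    for b in B: t=np.minimum(t,raybox(o,D,*b))
    return t
def fit_case(cam,d,x,y,yaw,lid,z0=0.,pitch=0.,free=(0,1,2,3),win=.095,table=True,zmin=None,verbose=False,ctr=None):
    c=proj(cam,[x,y,z0+.05]) if ctr is None else ctr
    K,Rm,t=cal(cam); r=int(win*K[0,0]/ (np.array([x,y,z0+.05])@Rm.T+t)[2])
    uu,vv=np.meshgrid(np.arange(int(c[0])-r,int(c[0])+r),np.arange(int(c[1])-r,int(c[1])+r))
    uu=uu.ravel();vv=vv.ravel();ok=(uu>=0)&(uu<640)&(vv>=0)&(vv<400);uu=uu[ok];vv=vv[ok];ob=d[vv,uu];g=ob>0;uu=uu[g];vv=vv[g];ob=ob[g]
    o,D=pix_rays(cam,uu.astype(float),vv.astype(float))
    p0=np.array([x,y,yaw,lid,z0,pitch],float); free=list(free); sc=np.array([.008,.008,.12,.15,.008,.08])[free]
    def cost(q):
        p=p0.copy();p[free]+=q*sc
        e=render(o,D,case_boxes(*p),table)-ob
        return np.minimum(abs(e),.02).mean()*1000
    best=None
    for k in range(5):
        rng=np.random.default_rng(k); s=rng.normal(size=(len(free)+1,len(free)))*1.0
        if k==0: s[0]=0
        r_=minimize(cost,s[0],method='Nelder-Mead',options=dict(initial_simplex=s,maxiter=400,xatol=.01,fatol=1e-4))
        if best is None or r_.fun<best.fun: best=r_
    p=p0.copy();p[free]+=best.x*sc
    return p,best.fun
E
python3 - <<'E'
from fit import *
imt,dt=snap('top'); ims,ds=snap('side'); np.savez('s0.npz',imt=imt,dt=dt,ims=ims,ds=ds)
for uv,yaw in(((266,207),.35),((325,199),.2),((377,196),-.15)):
    g=ray('top',uv,.03)
    p,c=fit_case('top',dt,g[0],g[1],yaw,1.8); print('top',p.round(4),round(c,2))
    p2,c=fit_case('side',ds,*p[:4]); print('side',p2.round(4),round(c,2))
# stand
Q=cloud('top',dt).reshape(-1,3)
m=(Q[:,2]>.146)&(Q[:,2]<.172)&(Q[:,0]>.55)&(Q[:,0]<.8)&(abs(Q[:,1])<.2); S=Q[m]
print(len(S)); 
Q2=cloud('side',ds).reshape(-1,3)
m=(Q2[:,2]>.146)&(Q2[:,2]<.172)&(Q2[:,0]>.55)&(Q2[:,0]<.8)&(abs(Q2[:,1])<.25); S2=Q2[m]
for s in(S,S2):
    s=s[np.argsort(s[:,1])]; print(s[::max(1,len(s)//30)].round(4))
E
```

```text
top [0.4948 0.1814 0.2733 1.6666 0.     0.    ] 2.73
side [0.4979 0.1842 0.252  1.6585 0.     0.    ] 4.72
top [ 0.5228 -0.0232  0.3096  1.7795  0.      0.    ] 2.79
side [ 0.5257 -0.0211  0.3064  1.7737  0.      0.    ] 4.55
top [ 0.5309 -0.202  -0.2255  1.7928  0.      0.    ] 3.09
side [ 0.5344 -0.1999 -0.2233  1.7901  0.      0.    ] 4.13
413
[[ 0.6743 -0.183   0.1581]
 [ 0.6819 -0.179   0.1671]
 [ 0.6671 -0.1761  0.1608]
 [ 0.6736 -0.1729  0.1613]
 [ 0.671  -0.1601  0.1591]
 [ 0.6753 -0.1475  0.1561]
 [ 0.6706 -0.134   0.1622]
 [ 0.6759 -0.1184  0.1552]
 [ 0.6767 -0.1055  0.1528]
 [ 0.6825 -0.0924  0.1568]
 [ 0.6782 -0.0792  0.161 ]
 [ 0.6828 -0.0631  0.157 ]
 [ 0.6865 -0.0501  0.1566]
 [ 0.6818 -0.037   0.1623]
 [ 0.6793 -0.024   0.1598]
 [ 0.6862 -0.0078  0.1595]
 [ 0.68    0.002   0.1582]
 [ 0.6846  0.018   0.1669]
 [ 0.691   0.0314  0.156 ]
 [ 0.6845  0.0445  0.156 ]
 [ 0.6926  0.0579  0.1514]
 [ 0.6868  0.0735  0.1612]
 [ 0.6884  0.087   0.1561]
 [ 0.6884  0.1033  0.1566]
 [ 0.6953  0.1131  0.1566]
 [ 0.6948  0.1292  0.1591]
 [ 0.6952  0.1424  0.1585]
 [ 0.693   0.156   0.1
[... 251 characters left out ...]
 0.6629 -0.1805  0.1641]
 [ 0.6703 -0.1798  0.1515]
 [ 0.6728 -0.1787  0.1664]
 [ 0.6671 -0.178   0.1543]
 [ 0.6574 -0.1763  0.1575]
 [ 0.6722 -0.1637  0.16  ]
 [ 0.6786 -0.1439  0.1582]
 [ 0.6813 -0.1263  0.1584]
 [ 0.6837 -0.1104  0.16  ]
 [ 0.6835 -0.0881  0.1619]
 [ 0.6797 -0.0687  0.158 ]
 [ 0.6822 -0.051   0.1593]
 [ 0.6859 -0.0255  0.1603]
 [ 0.6889 -0.005   0.1606]
 [ 0.6856  0.0226  0.1573]
 [ 0.6959  0.0423  0.1585]
 [ 0.6921  0.0696  0.1606]
 [ 0.6959  0.0955  0.1593]
 [ 0.6997  0.123   0.162 ]
 [ 0.7044  0.1552  0.1583]
 [ 0.7151  0.1702  0.1502]
 [ 0.7231  0.1735  0.1618]
 [ 0.7151  0.1745  0.1615]
 [ 0.7273  0.1757  0.1651]
 [ 0.7112  0.1769  0.1649]
 [ 0.6877  0.1787  0.1513]]
```

```bash
cat > sticks.py <<'E'
from h import *
def sticks(cam,im,z=.005,roi=None):
    K,Rm,t=cal(cam); s=6
    # ortho-rectify a table patch at height z (1 mm/px)
    x0,x1,y0,y1=roi or (.34,.62,-.32,.40)
    xs=np.arange(x1,x0,-.001); ys=np.arange(y1,y0,-.001)
    X,Y=np.meshgrid(xs,ys,indexing='ij')
    uv=proj(cam,np.stack([X,Y,np.full_like(X,z)],-1)).astype(np.float32)
    w=cv2.remap(im,uv[...,0],uv[...,1],cv2.INTER_CUBIC)
    hsv=cv2.cvtColor(w,cv2.COLOR_BGR2HSV)
    dark=(hsv[...,2]<75).astype(np.uint8); plug=((hsv[...,1]<90)&(hsv[...,2]>95)).astype(np.uint8)
    n,l,st,ce=cv2.connectedComponentsWithStats(dark); out=[]
    for i in range(1,n):
        if 200<st[i,4]<1100:
            pts=np.argwhere(l==i)[:,::-1].astype(np.float32)
            (cx,cy),(a,b),ang=cv2.minAreaRect(pts)
            c=pts.mean(0)
            pp=np.argwhere(plug)[:,::-1]; dd=np.hypot(*(pp-c).T); near=pp[dd<34]
            W=lambda q: np.array([x1-.001*q[1],y1-.001*q[0]])
            C=W((cx,cy)); 
            if len(near)>15:
                pl=W(near.mean(0)); yaw=np.arctan2(*(pl-C)[::-1]); 
            else: yaw=np.nan
            out.append((C,yaw,sorted((round(a),round(b))),len(near),ang))
    return w,out
E
python3 - <<'E'
from sticks import *
d=np.load('s0.npz')
for c,k in(('top','imt'),('side','ims')):
    w,o=sticks(c,d[k])
    for C,yaw,ab,n,ang in o: print(c,C.round(4),round(float(yaw),3),ab,n,round(ang,1))
    cv2.imwrite(f'pics/ortho_{c}.png',w)
from h import *
for c,k in(('top','dt'),('side','ds')):
    Q=cloud(c,d[k]).reshape(-1,3)
    m=(abs(Q[:,2]-.157)<.011)&(Q[:,0]>.63)&(Q[:,0]<.73)&(abs(Q[:,1])<.16);S=Q[m]
    f=cv2.fitLine(S[:,:2].astype(np.float32),cv2.DIST_HUBER,0,.001,.001).ravel();f*=np.sign(f[1])
    x0=f[2]-f[3]*f[0]/f[1]; print(c,'bar x at y=0',x0.round(4),'yaw',-np.arctan2(f[0],f[1]),np.median(S[:,2]))
E
```

```text
top [ 0.5324 -0.1805] -1.758 [22, 68] 1359 83.9
top [ 0.4333 -0.2864] 0.061 [16, 29] 188 79.7
top [0.4305 0.3094] 0.291 [16, 29] 166 76.0
top [0.4267 0.0883] 1.272 [15, 30] 177 16.7
top [ 0.4255 -0.0962] -0.68 [15, 29] 183 38.7
side [0.4327 0.3127] 0.309 [19, 27] 226 69.8
side [ 0.432  -0.2865] 0.212 [20, 20] 276 82.4
side [0.4284 0.0889] 1.372 [15, 32] 205 14.0
side [ 0.4234 -0.0913] -0.595 [18, 19] 262 39.8
top bar x at y=0 0.6847 yaw -0.07247981 0.15804070880131088
side bar x at y=0 0.6883 yaw -0.07468243 0.15975701800238085
```

View pics/ortho_top.png

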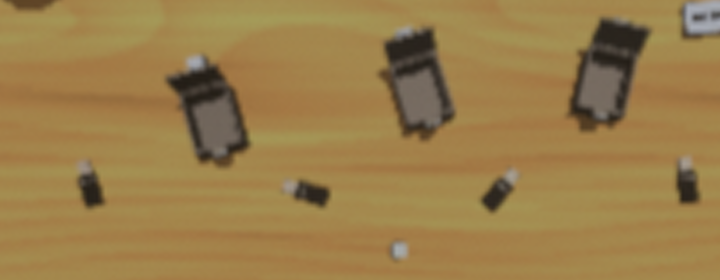

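View pics/ortho_side.png

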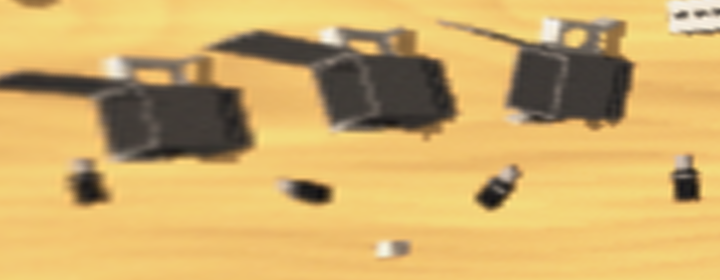

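```bash
cat > go.py <<'E'
import sys
from h import *
# go.py x y z yaw_of_tool_y [pitch: tilt about tool x]
x,y,z,yaw=map(float,sys.argv[1:5]); tilt=float(sys.argv[5]) if len(sys.argv)>5 else 0
p,M,o=tool()
T=np.column_stack([[-np.sin(yaw),np.cos(yaw),0],[np.cos(yaw),np.sin(yaw),0],[0,0,-1]])
T=T@R.from_rotvec([tilt,0,0]).as_matrix()
d=M.T@(np.array([x,y,z])-p)*100; w=R.from_matrix(M.T@T).as_rotvec()
print('t',round(o['t'],2),'pos',p.round(4),'yyaw',round(float(np.arctan2(M[1,1],M[0,1])),3),'F',np.round(o['contact_force'],1),'g',round(o['gripper_width'],3),'q',o['q'].round(2))
print('rel',d.round(2).tolist(),w.round(3).tolist(),'minrows',max(np.linalg.norm(d)/6.25,np.linalg.norm(w)/.187).round(1))
E
python3 go.py .434 .311 .10 .26
```

```text
t 0.65 pos [0.1806 0.6504 0.2313] yyaw -0.271 F [-0.5  0.3 -0.8] g 1.001 q [-1.41  0.48  0.02  1.56 -0.01  1.11 -0.08]
rel [-25.93, 33.5, 13.13] [0.0, -0.0, -0.531] minrows 7.1
```

```bash
python3 -m creep '[[[-13,16.75,3,0,0,-0.265,1],[-25.9,33.5,13.1,0,0,-0.53,1],[-25.9,33.5,13.1,0,0,-0.53,1],[-25.9,33.5,13.1,0,0,-0.53,1],[-25.9,33.5,13.1,0,0,-0.53,1],[-25.9,33.5,13.1,0,0,-0.53,1],[-25.9,33.5,13.1,0,0,-0.53,0.6],[-25.9,33.5,13.1,0,0,-0.53,0.6],[-25.9,33.5,13.1,0,0,-0.53,0.6]]]' 30; python3 go.py .434 .311 .003 .26
python3 - <<'E'
from h import *
im,d=snap('top'); cv2.imwrite('pics/t1.png',cv2.resize(im[130:290,180:420],None,fx=3.3,fy=3.3))
E
```

```text
t: 1.78
eef_pos: [0.4343, 0.3112, 0.1003]
tool_rot: [-0.0, 0.61, 0.792, 0.0]
contact_force: [-0.8, 0.5, 0.0]
gripper_width: 0.6
t 1.77 pos [0.4343 0.3112 0.1003] yyaw 0.258 F [-0.8  0.5  0. ] g 0.6 q [-0.74  0.42  0.    2.01 -0.    0.72  1.09]
rel [-0.02, -0.03, 9.73] [-0.0, -0.0, -0.002] minrows 1.6
```

View pics/t1.png

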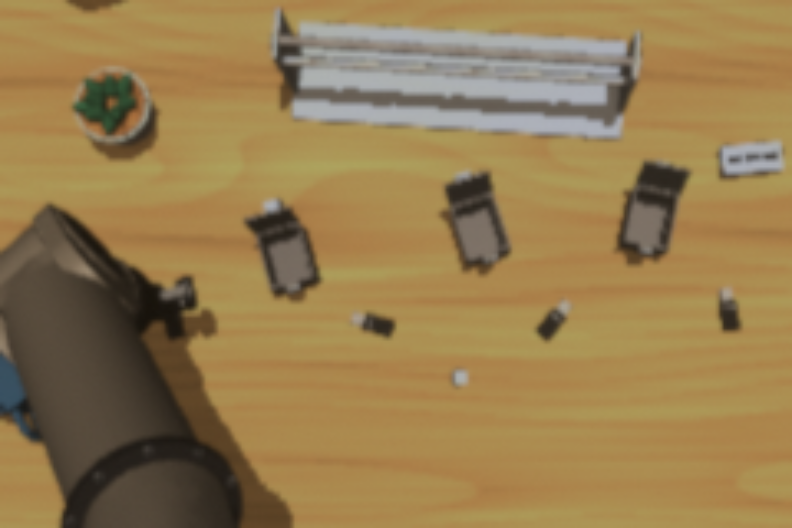

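The scene is unchanged and the hand is over the left stick near (175,310). I'll descend and grip.

```bash
python3 -m creep '[[[0,0,5,0,0,0,0.6],[0,0,9.7,0,0,0,0.6],[0,0,9.7,0,0,0,0.6],[0,0,9.7,0,0,0,0],[0,0,9.7,0,0,0,0],[0,0,9.7,0,0,0,0],[0,0,9.7,0,0,0,0],[0,0,9.7,0,0,0,0]]]' 30; python3 -m creep '[[[0,0,-6,0,0,0,0],[0,0,-12,0,0,0,0],[0,0,-15,0,0,0,0],[0,0,-15,0,0,0,0]]]'; python3 - <<'E'
from h import *
im,d=snap('side'); cv2.imwrite('pics/s1.png',cv2.resize(im[120:240,250:400],None,fx=5,fy=5))
E
```

```text
t: 2.82
eef_pos: [0.4351, 0.3128, 0.0055]
tool_rot: [0.0, 0.61, 0.793, 0.002]
contact_force: [-1.7, 0.5, 7.9]
gripper_width: 0.195
t: 3.32
eef_pos: [0.4358, 0.3126, 0.1571]
tool_rot: [0.001, 0.61, 0.792, 0.004]
contact_force: [-0.6, -0.2, -1.0]
gripper_width: 0.192
```

View pics/s1.png

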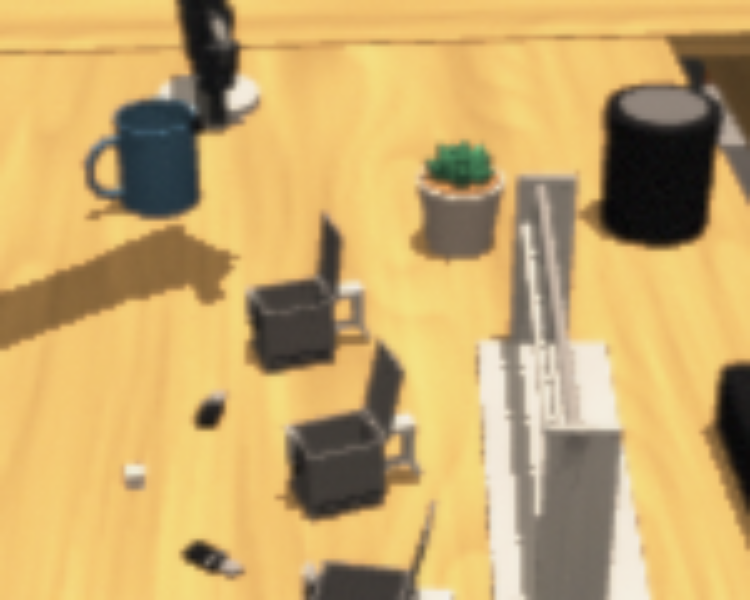

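```bash
python3 go.py .4892 .1812 .130 .265
```

```text
t 3.38 pos [0.4347 0.3117 0.155 ] yyaw 0.259 F [ 0.4 -0.8 -0.2] g 0.194 q [-0.74  0.34  0.01  1.97 -0.    0.83  1.09]
rel [-14.01, 1.92, 2.49] [0.003, -0.002, -0.006] minrows 2.3
```

```bash
python3 -m creep '[[[-5,0.7,0,0,0,0,0],[-10,1.4,0,0,0,0,0],[-14,1.9,2.5,0,0,0,0],[-14,1.9,2.5,0,0,0,0],[-14,1.9,2.5,0,0,0,0],[-14,1.9,2.5,0,0,0,0]]]'; python3 go.py .4892 .1812 .069 .265; python3 - <<'E'
from h import *
im,d=snap('side'); cv2.imwrite('pics/s2.png',cv2.resize(im[120:240,250:400],None,fx=5,fy=5))
im,d=snap('top'); cv2.imwrite('pics/t2.png',cv2.resize(im[160:260,200:320],None,fx=6,fy=6,interpolation=cv2.INTER_CUBIC))
E
```

```text
t: 4.12
eef_pos: [0.4879, 0.1823, 0.1283]
tool_rot: [-0.0, 0.609, 0.793, 0.0]
contact_force: [0.3, 0.9, 0.6]
gripper_width: 0.196
t 4.12 pos [0.4879 0.1823 0.1283] yyaw 0.262 F [0.3 0.9 0.6] g 0.196 q [-0.52  0.36  0.05  2.02 -0.03  0.77  1.38]
rel [-0.15, 0.1, 5.93] [0.0, -0.001, -0.003] minrows 0.9
```

View pics/s2.png

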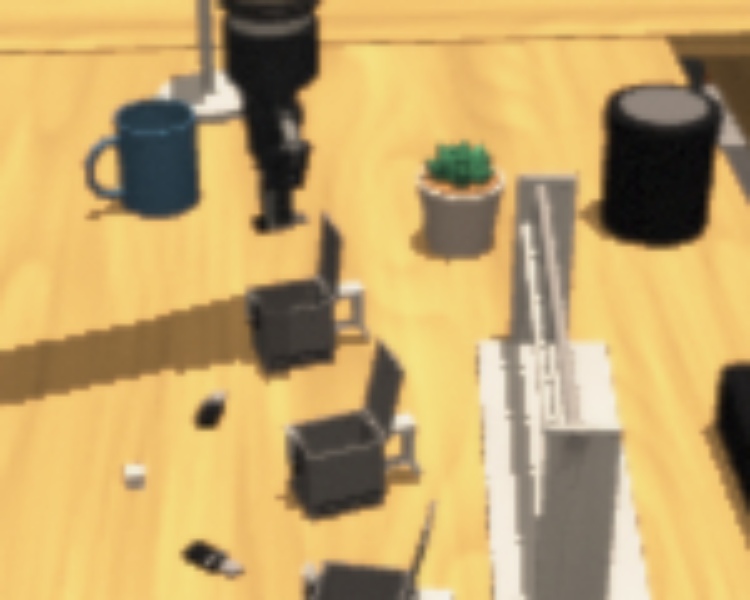

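View pics/t2.png

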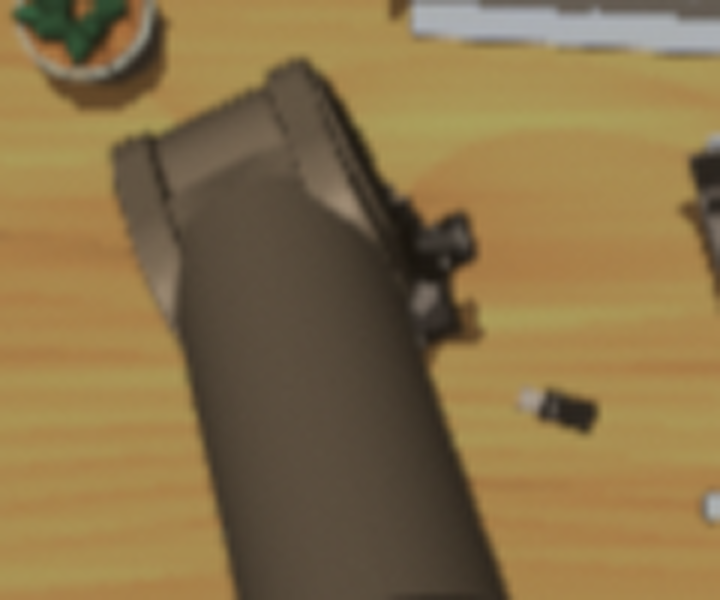

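```bash
python3 - <<'E'
from h import *
p,M,o=tool(); print(((proj('side',p)-[250,120])*5).round(1))
for s in(-.016,.030): print(((proj('side',p+M[:,1]*s)-[250,120])*5).round(1))
E
```

```text
[274.7 220.3]
[255.7 223.3]
[309.9 214.7]
```

```bash
python3 -m creep '[[[-0.1,0.1,4,0,0,0,0],[-0.1,0.1,5.9,0,0,0,0],[-0.1,0.1,5.9,0,0,0,0],[-0.1,0.1,5.9,0,0,0,0],[-0.1,0.1,5.9,0,0,0,0.45],[-0.1,0.1,5.9,0,0,0,0.45],[-0.1,0.1,5.9,0,0,0,0.45],[-0.1,0.1,1,0,0,0,0.45],[-0.1,0.1,-4,0,0,0,0.6],[-0.1,0.1,-4,0,0,0,0.6]]]'; python3 go.py .4275 .0895 .15 1.28; python3 go.py .4275 .0895 .15 -1.86;
```

```text
t: 5.48
eef_pos: [0.4921, 0.1812, 0.1723]
tool_rot: [0.002, 0.61, 0.792, 0.004]
contact_force: [-0.2, 0.2, -0.1]
gripper_width: 0.598
t 5.47 pos [0.4921 0.1812 0.1723] yyaw 0.259 F [-0.2  0.2 -0.1] g 0.598 q [-0.52  0.3   0.06  1.98 -0.02  0.86  1.38]
rel [-7.21, -8.61, 2.15] [0.008, 0.002, -1.021] minrows 5.5
t 5.47 pos [0.4921 0.1812 0.1723] yyaw 0.259 F [-0.2  0.2 -0.1] g 0.598 q [-0.52  0.3   0.06  1.98 -0.02  0.86  1.38]
rel [-7.21, -8.61, 2.15] [0.003, -0.009, 2.119] minrows 11.3
```

```bash
python3 - <<'E'
from sticks import *
for c in('top','side'):
    im,d=snap(c); w,o=sticks(c,im)
    if c=='side': cv2.imwrite('pics/s3.png',cv2.resize(im[140:240,270:400],None,fx=6,fy=6,interpolation=cv2.INTER_CUBIC))
    for C,yaw,ab,n,ang in o: print(c,C.round(4),round(float(yaw),3),ab,n,round(ang,1))
E
```

```text
top [0.5871 0.3462] -2.577 [9, 50] 1953 71.0
top [ 0.5326 -0.18  ] -1.781 [20, 65] 1382 84.6
top [0.4168 0.3051] nan [8, 159] 0 73.9
top [ 0.433  -0.2865] 0.055 [17, 26] 197 90.0
top [0.4267 0.0886] 1.26 [15, 30] 183 16.7
top [ 0.4229 -0.0942] -0.678 [14, 22] 182 39.8
side [ 0.4321 -0.2864] 0.203 [19, 20] 278 82.9
side [0.4284 0.0889] 1.367 [15, 32] 203 14.0
side [ 0.4232 -0.0911] -0.599 [18, 18] 263 39.8
```

View pics/s3.png

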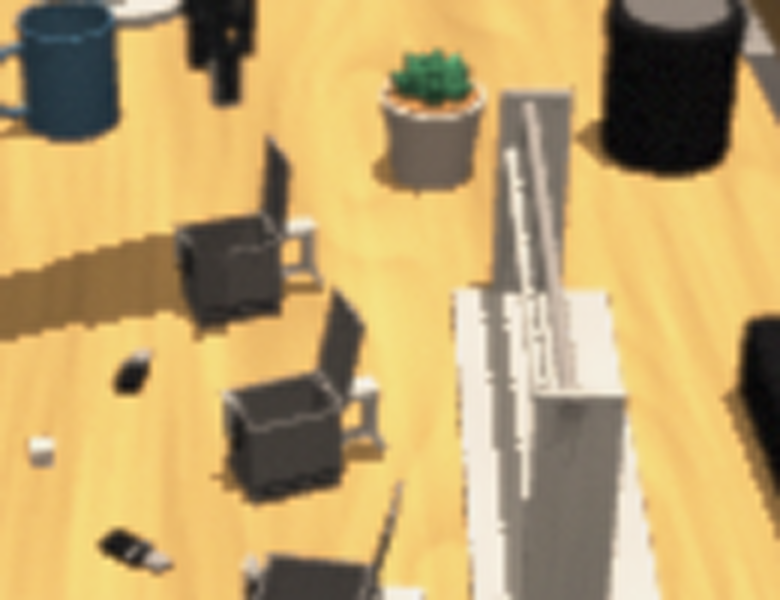

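Stick A is no longer on the rim or the desk, so it's in the left case. Next is stick B at (0.4275, 0.0895).

```bash
python3 -m creep '[[[-2,-4,0,0,0,-0.18,0.6],[-7.2,-8.6,2.1,0.008,0,-0.36,0.6],[-7.2,-8.6,2.1,0.008,0,-0.54,0.6],[-7.2,-8.6,2.1,0.008,0,-0.72,0.6],[-7.2,-8.6,2.1,0.008,0,-0.9,0.6],[-7.2,-8.6,2.1,0.008,0,-1.02,0.6],[-7.2,-8.6,2.1,0.008,0,-1.02,0.6],[-7.2,-8.6,2.1,0.008,0,-1.02,0.6]]]'; python3 go.py .4275 .0895 .006 1.28
```

```text
t: 6.58
eef_pos: [0.4243, 0.0882, 0.1466]
tool_rot: [-0.003, 0.146, 0.989, -0.003]
contact_force: [-0.3, 0.4, 0.4]
gripper_width: 0.6
t 6.58 pos [0.4243 0.0882 0.1466] yyaw 1.277 F [-0.3  0.4  0.4] g 0.6 q [-0.29  0.2  -0.07  2.18  0.03  0.77  2.47]
rel [-0.34, 0.32, 14.06] [-0.008, -0.005, -0.003] minrows 2.3
```

```bash
python3 -m creep '[[[-0.2,0.2,6,-0.008,-0.005,0,0.6],[-0.2,0.2,12,-0.008,-0.005,0,0.6],[-0.2,0.2,12,-0.008,-0.005,0,0.6],[-0.2,0.2,12,-0.008,-0.005,0,0.6]]]'; python3 go.py .4275 .0895 .006 1.28
```

```text
t: 7.08
eef_pos: [0.4275, 0.0894, 0.0286]
tool_rot: [0.001, 0.146, 0.989, 0.001]
contact_force: [0.8, 0.6, 0.3]
gripper_width: 0.6
t 7.08 pos [0.4275 0.0894 0.0286] yyaw 1.279 F [0.8 0.6 0.3] g 0.6 q [-0.3   0.43 -0.06  2.26  0.06  0.46  2.44]
rel [0.01, 0.0, 2.26] [0.002, 0.002, -0.001] minrows 0.4
```

```bash
python3 -m creep '[[[0,0,2.3,0,0,0,0.6],[0,0,2.3,0,0,0,0],[0,0,2.3,0,0,0,0],[0,0,2.3,0,0,0,0],[0,0,2.3,0,0,0,0],[0,0,-5,0,0,0,0],[0,0,-10,0,0,0,0],[0,0,-10,0,0,0,0]]]'; python3 go.py .5165 -.0236 .13 .308
```

```text
t: 8.07
eef_pos: [0.4302, 0.0901, 0.133]
tool_rot: [0.006, 0.146, 0.989, 0.003]
contact_force: [0.1, -0.3, -1.1]
gripper_width: 0.192
t 8.07 pos [0.4302 0.0901 0.133 ] yyaw 1.279 F [ 0.1 -0.3 -1.1] g 0.192 q [-0.28  0.22 -0.08  2.2   0.03  0.71  2.47]
rel [-11.54, -8.41, 0.36] [0.013, 0.006, 0.971] minrows 5.2
```

```bash
python3 -m creep '[[[-2,-1.5,0,0,0,0.18,0],[-5,-3.5,0,0,0,0.36,0],[-8,-6,0,0,0,0.54,0],[-11.5,-8.4,0,0,0,0.72,0],[-11.5,-8.4,0,0,0,0.9,0],[-11.5,-8.4,0,0,0,0.97,0],[-11.5,-8.4,0,0,0,0.97,0],[-11.5,-8.4,0,0,0,0.97,0],[-11.5,-8.4,0,0,0,0.97,0]]]'; python3 go.py .5173 -.0241 .069 .308;  python3 - <<'E'
from fit import *
im,ds=snap('side')
print(fit_case('side',ds,.524,-.022,.308,1.77))
print(fit_case('side',ds,.496,.183,.26,1.66))
cv2.imwrite('pics/s4.png',cv2.resize(im[140:240,270:400],None,fx=6,fy=6,interpolation=cv2.INTER_CUBIC))
p,M,o=tool(); 
for s in(-.016,0,.030): print(((proj('side',p+M[:,1]*s)-[270,140])*6).round(1))
E
```

```text
t: 9.2
eef_pos: [0.5124, -0.0244, 0.1274]
tool_rot: [0.0, 0.589, 0.808, 0.001]
contact_force: [0.3, -0.2, -1.3]
gripper_width: 0.202
t 9.2 pos [ 0.5124 -0.0244  0.1274] yyaw 0.31 F [ 0.3 -0.2 -1.3] g 0.202 q [-0.22  0.35  0.18  2.05 -0.09  0.75  1.89]
rel [-0.12, 0.46, 5.84] [0.002, -0.001, 0.002] minrows 0.9
(array([ 0.52625791, -0.02093158,  0.30997308,  1.76277431,  0.        ,
        0.        ]), np.float64(4.669169904398365))
(array([0.49781047, 0.18376624, 0.24495586, 1.62576127, 0.        ,
       0.        ]), np.float64(8.659684686765175))
[231.3 312.7]
[256.4 307.4]
[303.  297.6]
```

View pics/s4.png

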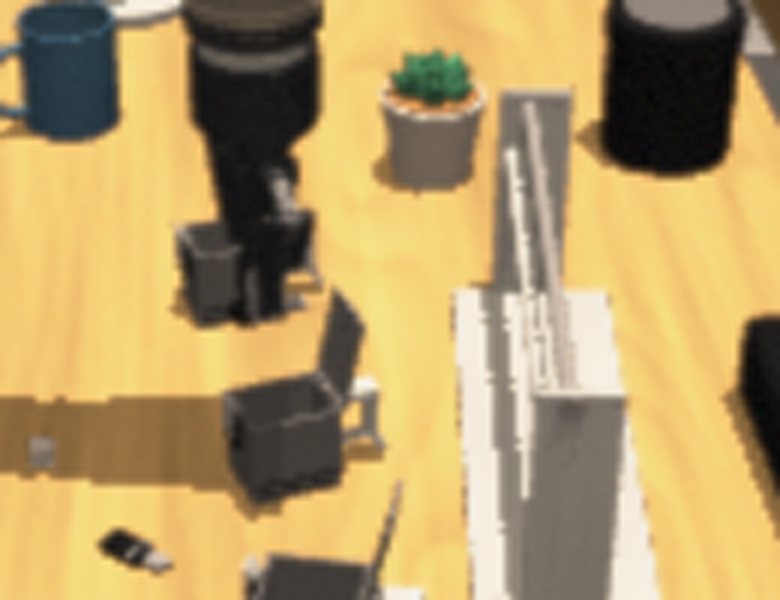

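```bash
python3 -m creep '[[[-0.1,0.5,4,0,0,0,0],[-0.1,0.5,5.8,0,0,0,0],[-0.1,0.5,5.8,0,0,0,0],[-0.1,0.5,5.8,0,0,0,0],[-0.1,0.5,5.8,0,0,0,0.45],[-0.1,0.5,5.8,0,0,0,0.45],[-0.1,0.5,5.8,0,0,0,0.45],[-0.1,0.5,1,0,0,0,0.45],[-0.1,0.5,-4,0,0,0,0.6],[-0.1,0.5,-4,0,0,0,0.6]]]'; python3 go.py .425 -.0935 .15 -0.66;  python3 - <<'E'
from h import *
im,d=snap('side'); 
cv2.imwrite('pics/s5.png',cv2.resize(im[140:280,270:400],None,fx=4,fy=4,interpolation=cv2.INTER_CUBIC))
E
```

```text
t: 10.5
eef_pos: [0.5203, -0.0239, 0.1712]
tool_rot: [0.003, 0.59, 0.807, 0.004]
contact_force: [0.2, 0.7, -0.9]
gripper_width: 0.603
t 10.5 pos [ 0.5203 -0.0239  0.1712] yyaw 0.309 F [ 0.2  0.7 -0.9] g 0.603 q [-0.24  0.29  0.19  2.   -0.08  0.85  1.88]
rel [-3.73, -11.21, 2.01] [0.009, -0.004, 0.969] minrows 5.2
```

View pics/s5.png

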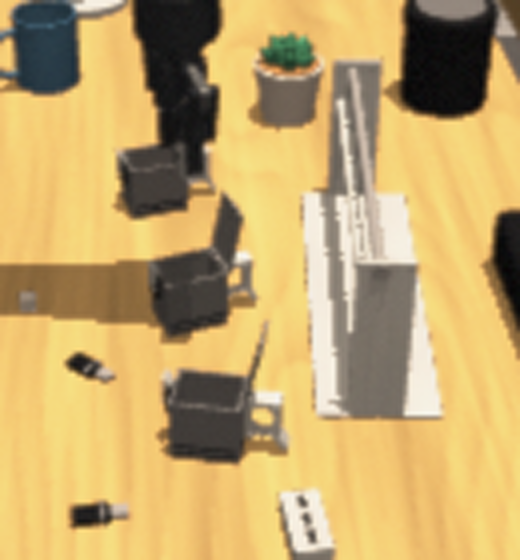

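Stick B is out of the gripper, and it shows neither on the rim nor on the desk, so it went in. Next is stick C.

```bash
python3 -m creep '[[[-1,-3,0,0.008,0,0.18,0.6],[-2,-6,1,0.008,0,0.36,0.6],[-3,-9,2,0.008,0,0.54,0.6],[-3.7,-11.2,2,0.008,0,0.72,0.6],[-3.7,-11.2,2,0.008,0,0.9,0.6],[-3.7,-11.2,2,0.008,0,0.97,0.6],[-3.7,-11.2,8,0.008,0,0.97,0.6],[-3.7,-11.2,12,0.008,0,0.97,0.6],[-3.7,-11.2,12,0.008,0,0.97,0.6],[-3.7,-11.2,12,0.008,0,0.97,0.6]]]'; python3 go.py .425 -.0935 .006 -0.66
```

```text
t: 11.8
eef_pos: [0.4224, -0.0934, 0.0476]
tool_rot: [-0.002, 0.898, 0.439, -0.002]
contact_force: [0.1, 0.1, -0.5]
gripper_width: 0.597
t 11.8 pos [ 0.4224 -0.0934  0.0476] yyaw -0.661 F [ 0.1  0.1 -0.5] g 0.597 q [-0.2   0.4   0.33  2.27 -0.27  0.51  1.25]
rel [0.16, 0.24, 4.16] [-0.006, 0.002, -0.001] minrows 0.7
```

```bash
python3 -m creep '[[[0.1,0.2,4.2,-0.006,0,0,0.6],[0.1,0.2,4.2,-0.006,0,0,0.6],[0.1,0.2,4.2,-0.006,0,0,0],[0.1,0.2,4.2,-0.006,0,0,0],[0.1,0.2,4.2,-0.006,0,0,0],[0.1,0.2,4.2,-0.006,0,0,0],[0,0,-2,0,0,0,0],[0,0,-8,0,0,0,0],[0,0,-8,0,0,0,0]]]'; python3 go.py .5260 -.1994 .13 -.224
```

```text
t: 12.92
eef_pos: [0.4261, -0.0937, 0.1319]
tool_rot: [-0.001, 0.898, 0.439, 0.003]
contact_force: [0.2, 0.2, -0.8]
gripper_width: 0.188
t 12.93 pos [ 0.4261 -0.0937  0.1319] yyaw -0.661 F [ 0.2  0.2 -0.8] g 0.188 q [-0.31  0.23  0.45  2.22 -0.16  0.71  1.15]
rel [-2.21, 14.38, 0.19] [0.003, -0.005, -0.437] minrows 2.3
```

```bash
python3 -m creep '[[[-0.7,4.5,0,0,0,-0.14,0],[-1.4,9,0,0,0,-0.3,0],[-2.2,14.4,0.2,0,0,-0.437,0],[-2.2,14.4,0.2,0,0,-0.437,0],[-2.2,14.4,0.2,0,0,-0.437,0],[-2.2,14.4,0.2,0,0,-0.437,0]]]'; python3 go.py .5260 -.1994 .069 -.224;  python3 - <<'E'
from fit import *
im,ds=snap('side')
print(fit_case('side',ds,.532,-.2,-.224,1.77))
print(fit_case('side',ds,.524,-.022,.308,1.77))
cv2.imwrite('pics/s6.png',cv2.resize(im[160:270,270:400],None,fx=5,fy=5,interpolation=cv2.INTER_CUBIC))
p,M,o=tool(); 
for s in(-.016,0,.030): print(((proj('side',p+M[:,1]*s)-[270,160])*5).round(1))
E
```

```text
t: 13.68
eef_pos: [0.522, -0.1978, 0.1241]
tool_rot: [-0.003, 0.781, 0.624, -0.002]
contact_force: [0.5, 0.4, -0.1]
gripper_width: 0.197
t 13.68 pos [ 0.522  -0.1978  0.1241] yyaw -0.223 F [ 0.5  0.4 -0.1] g 0.197 q [-0.02  0.44  0.35  1.95 -0.2   0.8   1.79]
rel [-0.07, 0.46, 5.51] [-0.008, -0.002, 0.001] minrows 0.9
(array([ 0.53425839, -0.20002348, -0.22445807,  1.79128947,  0.        ,
        0.        ]), np.float64(4.351851853270686))
(array([ 0.52567292, -0.02142229,  0.31292769,  1.77061948,  0.        ,
        0.        ]), np.float64(7.680114956662401))
[214.2 301.4]
[238.6 303.9]
[284.6 308.7]
```

View pics/s6.png

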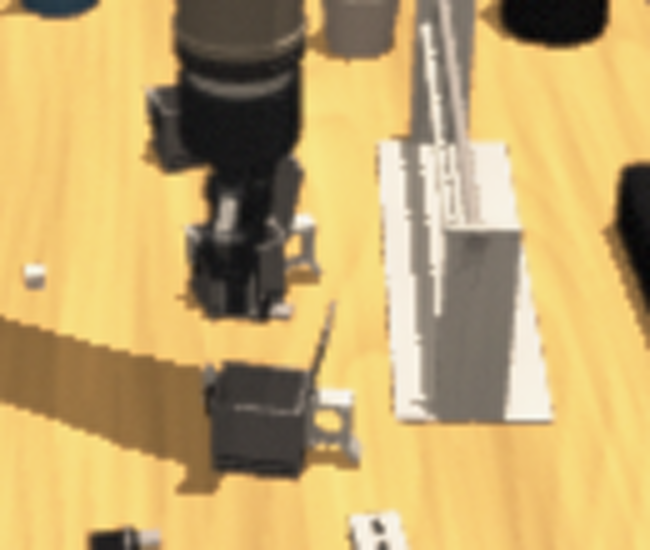

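```bash
python3 -m creep '[[[0,0.3,3.5,-0.005,0,0,0],[0,0.3,5.4,-0.005,0,0,0],[0,0.3,5.4,-0.005,0,0,0],[0,0.3,5.4,-0.005,0,0,0]]]'; python3 go.py .5260 -.1994 .069 -.224
```

```text
t: 14.22
eef_pos: [0.5259, -0.1997, 0.0709]
tool_rot: [-0.0, 0.782, 0.624, 0.0]
contact_force: [-0.7, -0.5, 0.1]
gripper_width: 0.193
t 14.22 pos [ 0.5259 -0.1997  0.0709] yyaw -0.224 F [-0.7 -0.5  0.1] g 0.193 q [ 0.01  0.52  0.32  1.97 -0.25  0.69  1.82]
rel [0.03, 0.0, 0.19] [-0.001, -0.001, 0.0] minrows 0.0
```

```bash
python3 -m creep '[[[0,0,0.2,0,0,0,0.45],[0,0,0.2,0,0,0,0.45],[0,0,0.2,0,0,0,0.45],[0,0,-4,0,0,0,0.45],[0,0,-10,0,0,0,0.6],[0,0,-10,0,0,0,0.6],[0,0,-10,0,0,0,0.6]]]'; python3 - <<'E'
from sticks import *
for c in('top','side'):
    im,d=snap(c); w,o=sticks(c,im)
    if c=='side': cv2.imwrite('pics/s7.png',cv2.resize(im[140:280,270:400],None,fx=4,fy=4,interpolation=cv2.INTER_CUBIC))
    for C,yaw,ab,n,ang in o: print(c,C.round(4),round(float(yaw),3),ab,n,round(ang,1))
E
python3 go.py .4335 -.286 .15 0.12
```

```text
t: 15.1
eef_pos: [0.5255, -0.1995, 0.1703]
tool_rot: [-0.001, 0.782, 0.624, 0.0]
contact_force: [-0.8, 0.8, -0.8]
gripper_width: 0.604
top [ 0.4365 -0.2935] 1.545 [12, 203] 249 17.1
top [ 0.5172 -0.0235] 0.513 [17, 26] 1318 73.3
top [0.4865 0.1815] 0.337 [19, 21] 1219 90.0
side [ 0.432  -0.2865] 0.207 [19, 20] 289 84.3
t 15.2 pos [ 0.5248 -0.1993  0.1691] yyaw -0.224 F [-0.2 -0.2 -0.3] g 0.601 q [-0.05  0.38  0.38  1.91 -0.18  0.89  1.77]
rel [-10.48, -6.97, 1.92] [-0.003, -0.002, -0.344] minrows 2.0
```

View pics/s7.png

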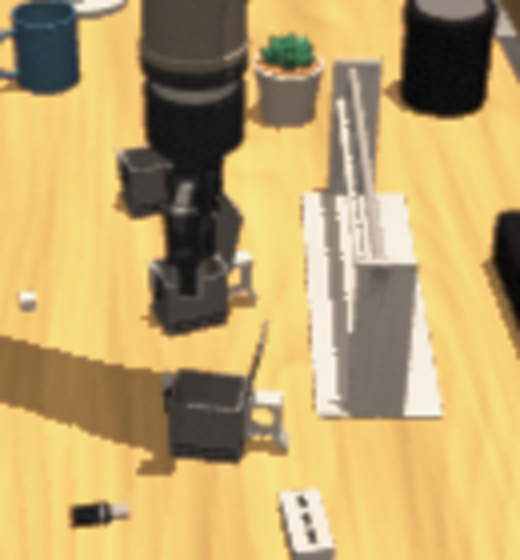

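Stick C was released into the right case, and the top camera sees dark stick bodies inside the left and middle ones. Next is stick D.

```bash
python3 -m creep '[[[-5,-3.5,0,0,0,-0.17,0.6],[-10.5,-7,2,0,0,-0.344,0.6],[-10.5,-7,6,0,0,-0.344,0.6],[-10.5,-7,12,0,0,-0.344,0.6],[-10.5,-7,13,0,0,-0.344,0.6],[-10.5,-7,13,0,0,-0.344,0.6],[-10.5,-7,13,0,0,-0.344,0.6]]]'; python3 go.py .4335 -.286 .006 0.12
```

```text
t: 16.08
eef_pos: [0.4353, -0.287, 0.0419]
tool_rot: [0.001, 0.663, 0.748, 0.0]
contact_force: [0.2, 0.1, 0.5]
gripper_width: 0.6
t 16.07 pos [ 0.4353 -0.287   0.0419] yyaw 0.12 F [0.2 0.1 0.5] g 0.6 q [ 0.25  0.51  0.27  2.08 -0.24  0.58  2.38]
rel [0.12, -0.17, 3.59] [0.001, 0.0, 0.0] minrows 0.6
```

```bash
python3 -m creep '[[[0.1,-0.2,3.6,0,0,0,0.6],[0.1,-0.2,3.6,0,0,0,0.6],[0.1,-0.2,3.6,0,0,0,0],[0.1,-0.2,3.6,0,0,0,0],[0.1,-0.2,3.6,0,0,0,0],[0.1,-0.2,3.6,0,0,0,0],[0,0,-2,0,0,0,0],[0,0,-8,0,0,0,0],[0,0,-9,0,0,0,0],[0,0,-9,0,0,0,0]]]'; python3 go.py .5260 -.1994 .13 -.224
```

```text
t: 17.32
eef_pos: [0.4346, -0.2865, 0.1312]
tool_rot: [0.0, 0.663, 0.748, 0.001]
contact_force: [0.7, 0.3, -0.4]
gripper_width: 0.192
t 17.32 pos [ 0.4346 -0.2865  0.1312] yyaw 0.121 F [ 0.7  0.3 -0.4] g 0.192 q [ 0.18  0.36  0.34  2.03 -0.17  0.77  2.32]
rel [7.55, 10.13, 0.13] [0.001, -0.001, 0.345] minrows 2.0
```

```bash
python3 -m creep '[[[2.5,3.4,0,0,0,0.12,0],[5,6.8,0,0,0,0.24,0],[7.5,10.1,0.1,0,0,0.345,0],[7.5,10.1,0.1,0,0,0.345,0],[7.5,10.1,0.1,0,0,0.345,0],[7.5,10.1,3,0,0,0.345,0],[7.5,10.1,3,0,0,0.345,0]]]'; python3 go.py .5260 -.1994 .069 -.224;  python3 - <<'E'
from fit import *
im,ds=snap('side')
print(fit_case('side',ds,.532,-.2,-.224,1.77))
E
```

```text
t: 18.2
eef_pos: [0.5223, -0.2005, 0.0982]
tool_rot: [-0.003, 0.783, 0.623, -0.002]
contact_force: [0.7, -0.1, -0.2]
gripper_width: 0.19
t 18.2 pos [ 0.5223 -0.2005  0.0982] yyaw -0.227 F [ 0.7 -0.1 -0.2] g 0.19 q [-0.04  0.48  0.38  1.96 -0.25  0.75  1.83]
rel [0.19, 0.35, 2.92] [-0.007, -0.001, -0.003] minrows 0.5
(array([ 0.53443921, -0.19994703, -0.22044532,  1.78902648,  0.        ,
        0.        ]), np.float64(4.641821456052201))
```

```bash
python3 -m creep '[[[0.1,0.2,2.9,-0.005,0,0,0],[0.1,0.2,2.9,-0.005,0,0,0],[0.1,0.2,2.9,-0.005,0,0,0],[0.1,0.2,2.9,-0.005,0,0,0.45],[0.1,0.2,2.9,-0.005,0,0,0.45],[0.1,0.2,2.9,-0.005,0,0,0.45],[0.1,0.2,0,-0.005,0,0,0.45],[0.1,0.2,-6,-0.005,0,0,0.45],[0.1,0.2,-12,-0.005,0,0,0.45],[0.1,0.2,-12,-0.005,0,0,0.45]]]'; python3 go.py .43 -.35 .21 -.224
```

```text
t: 19.5
eef_pos: [0.5305, -0.2008, 0.2254]
tool_rot: [0.005, 0.782, 0.623, 0.005]
contact_force: [0.5, 0.5, 0.2]
gripper_width: 0.451
t 19.5 pos [ 0.5305 -0.2008  0.2254] yyaw -0.225 F [0.5 0.5 0.2] g 0.451 q [-0.11  0.32  0.45  1.86 -0.16  0.99  1.76]
rel [-16.78, -6.49, 1.43] [0.013, -0.001, -0.001] minrows 2.9
```

```bash
python3 go.py .597 -.2156 .160 -.224; python3 - <<'E'
from fit import *
im,d=snap('top'); cv2.imwrite('pics/t8.png',cv2.resize(im[150:270,200:420],None,fx=3.6,fy=3.6,interpolation=cv2.INTER_CUBIC))
print(fit_case('top',d,.496,.183,.26,1.66)); print(fit_case('top',d,.524,-.022,.308,1.77));print(fit_case('top',d,.532,-.2,-.224,1.77))
E
```

```text
t 19.5 pos [ 0.5305 -0.2008  0.2254] yyaw -0.225 F [0.5 0.5 0.2] g 0.451 q [-0.11  0.32  0.45  1.86 -0.16  0.99  1.76]
rel [0.04, 6.72, 6.63] [0.013, -0.001, -0.001] minrows 1.5
(array([0.49442118, 0.18126405, 0.27275809, 1.67476818, 0.        ,
       0.        ]), np.float64(2.9011424242879236))
(array([ 0.52282724, -0.0231814 ,  0.30968673,  1.78250802,  0.        ,
        0.        ]), np.float64(2.883847270159474))
(array([ 0.53117475, -0.20209302, -0.22743483,  1.73055421,  0.        ,
        0.        ]), np.float64(13.528557759662162))
```

View pics/t8.png

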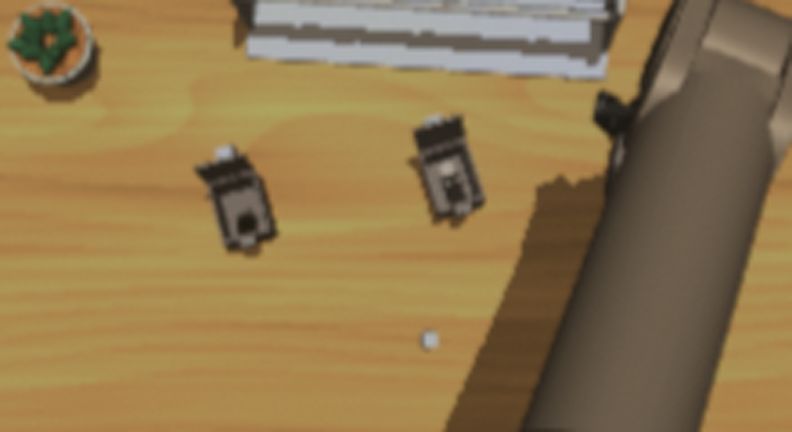

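Sticks show inside the left case at (247,222) and the middle case at (452,180). The arm hides the right case. I'll close the middle lid first and check the right case once the arm is clear of it.

```bash
python3 go.py .5872 -.002 .160 .308
```

```text
t 19.55 pos [ 0.5289 -0.1999  0.2226] yyaw -0.225 F [ 0.   0.1 -1.1] g 0.451 q [-0.11  0.32  0.44  1.86 -0.16  0.99  1.76]
rel [20.59, 1.22, 6.3] [0.009, 0.001, -0.533] minrows 3.4
```

```bash
python3 -m creep '[[[6,0.4,0,0,0,-0.15,0],[12,0.8,0,0,0,-0.3,0],[18,1.2,0,0,0,-0.45,0],[20.6,1.2,3,0,0,-0.533,0],[20.6,1.2,6,0,0,-0.533,0],[20.6,1.2,6,0,0,-0.533,0],[20.6,1.2,6,0,0,-0.533,0]]]'; python3 go.py .5872 -.002 .108 .308; python3 - <<'E'
from fit import *
im,d=snap('top'); cv2.imwrite('pics/t9.png',cv2.resize(im[150:270,200:420],None,fx=3.6,fy=3.6,interpolation=cv2.INTER_CUBIC))
print(fit_case('top',d,.532,-.2,-.224,1.77))
im,d=snap('side'); cv2.imwrite('pics/s9.png',cv2.resize(im[150:270,280:400],None,fx=5,fy=5,interpolation=cv2.INTER_CUBIC))
print(fit_case('side',d,.524,-.022,.308,1.77))
E
```

```text
t: 20.42
eef_pos: [0.5854, -0.0021, 0.1606]
tool_rot: [0.001, 0.591, 0.807, 0.001]
contact_force: [0.0, 0.1, 0.0]
gripper_width: 0.002
t 20.43 pos [ 0.5854 -0.0021  0.1606] yyaw 0.307 F [0.  0.1 0. ] g 0.002 q [-0.3   0.41  0.25  1.86 -0.13  0.88  1.89]
rel [-0.03, 0.16, 5.26] [0.003, 0.001, -0.001] minrows 0.8
(array([ 0.53086299, -0.20207131, -0.22452875,  1.79352692,  0.        ,
        0.        ]), np.float64(3.298966677616832))
(array([ 0.52560401, -0.0213247 ,  0.31862192,  1.77995076,  0.        ,
        0.        ]), np.float64(4.32777374470748))
```

View pics/t9.png

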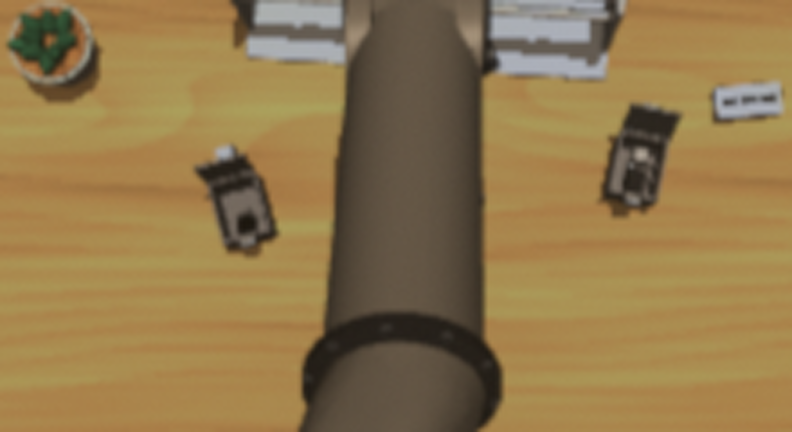

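View pics/s9.png

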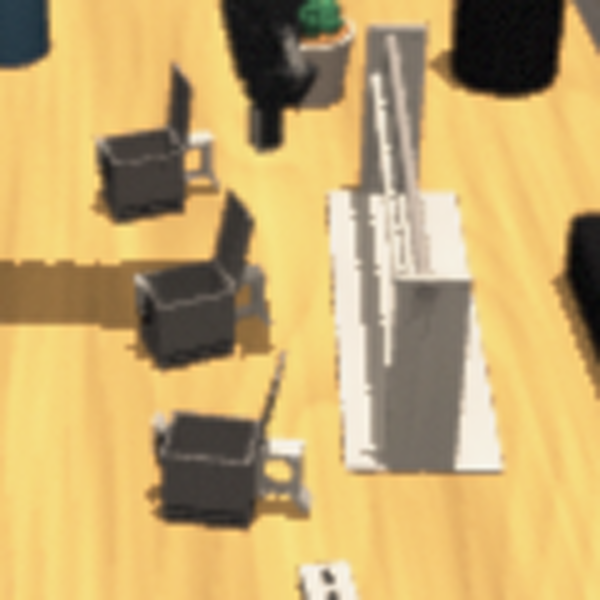

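All sticks are in the cases: the right one shows two, at (637,165). Now I'll sweep the middle lid over.

```bash
python3 -m creep '[[[0,0.1,3,0,0,0,0],[0,0.1,5.2,0,0,0,0],[0,0.1,5.2,0,0,0,0],[0,-1,5.1,0,0,0,0],[0,-2.2,5,0,0,0,0],[0,-3.4,5,0,0,0,0],[0,-4.8,5.5,0,0,0,0],[0,-6,6.3,0,0,0,0]]]'; python3 go.py .5243 -.022 .097 .308;  python3 - <<'E'
from fit import *
im,d=snap('side'); cv2.imwrite('pics/s10.png',cv2.resize(im[150:270,280:400],None,fx=5,fy=5,interpolation=cv2.INTER_CUBIC))
E
```

```text
t: 21.52
eef_pos: [0.5276, -0.02, 0.0971]
tool_rot: [0.002, 0.59, 0.807, 0.001]
contact_force: [0.9, 0.2, -0.5]
gripper_width: -0.001
t 21.52 pos [ 0.5276 -0.02    0.0971] yyaw 0.308 F [ 0.9  0.2 -0.5] g -0.001 q [-0.27  0.42  0.23  2.04 -0.15  0.7   1.93]
rel [-0.09, -0.37, 0.01] [0.004, 0.001, 0.0] minrows 0.1
```

View pics/s10.png

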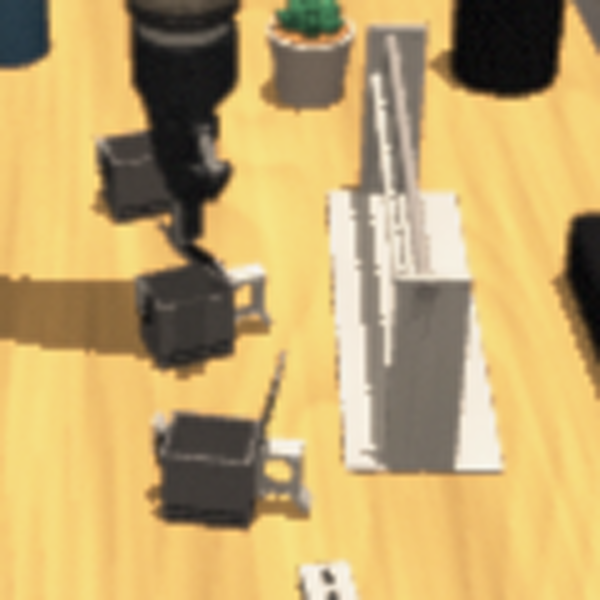

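```bash
python3 -m creep '[[[0,-0.8,0.9,0,0,0,0],[0,-1.3,1.8,0,0,0,0],[0,-1.7,2.6,0,0,0,0],[0,-1.8,3.2,0,0,0,0],[0,-1.8,3.6,0,0,0,0],[0,-1.8,3.8,0,0,0,0],[0,-1.8,3.8,0,0,0,0]]]'; python3 go.py .5100 -.0266 .058 .308
```

```text
t: 22.45
eef_pos: [0.5112, -0.0252, 0.0594]
tool_rot: [0.001, 0.59, 0.807, 0.001]
contact_force: [-3.4, -0.1, 8.6]
gripper_width: 0.001
t 22.45 pos [ 0.5112 -0.0252  0.0594] yyaw 0.308 F [-3.4 -0.1  8.6] g 0.001 q [-0.24  0.46  0.21  2.09 -0.17  0.6   1.96]
rel [-0.1, -0.15, 0.14] [0.003, 0.001, -0.0] minrows 0.0
```

```bash
python3 -m creep '[[[0,-0.1,0.2,0,0,0,0],[0,-0.1,0.4,0,0,0,0],[0,-0.1,0.4,0,0,0,0]]]'; python3 -m creep '[[[0,0,0.2,0,0,0,0],[0,0,0.4,0,0,0,0],[0,0,0.4,0,0,0,0]]]'; python3 - <<'E'
from fit import *
im,d=snap('side'); cv2.imwrite('pics/s11.png',cv2.resize(im[150:270,280:400],None,fx=5,fy=5,interpolation=cv2.INTER_CUBIC))
print(fit_case('side',d,.5243,-.022,.308,.1))
E
```

```text
t: 22.82
eef_pos: [0.5112, -0.0253, 0.0567]
tool_rot: [0.002, 0.59, 0.807, 0.002]
contact_force: [-6.5, 0.6, 21.3]
gripper_width: -0.002
t: 23.2
eef_pos: [0.5114, -0.0253, 0.0537]
tool_rot: [0.002, 0.59, 0.807, 0.002]
contact_force: [-10.9, 1.2, 34.5]
gripper_width: 0.005
(array([ 0.52578542, -0.02178834,  0.32291141, -0.05802858,  0.        ,
        0.        ]), np.float64(5.556010146087701))
```

View pics/s11.png

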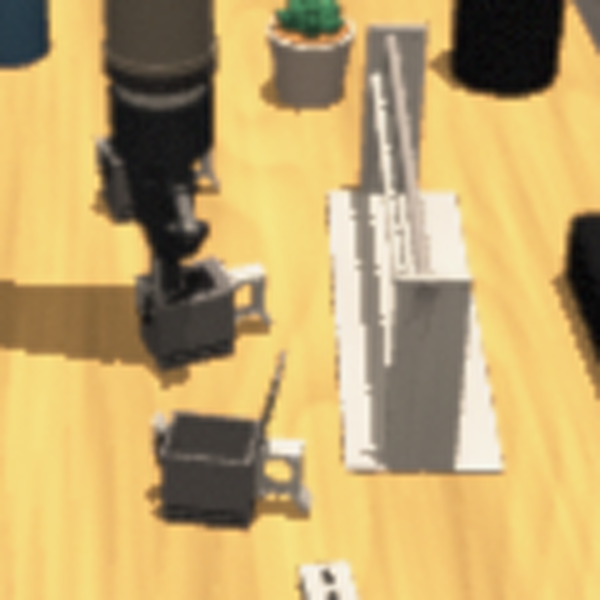

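```bash
python3 -m creep '[[[0,0,-2,0,0,0,0],[0,0,-6,0,0,0,0],[0,0,-10,0,0,0,0],[0,5,-12,0,0,0,0],[6,7,-14,0,0,0,0.3],[10,7,-14,0,0,0,0.3],[10,7,-14,0,0,0,0.3]]]'; python3 - <<'E'
from fit import *
for c in('side','top'):
    im,d=snap(c); np.savez('s12%s.npz'%c,im=im,d=d)
    print(fit_case(c,d,.5243,-.022,.308,.1))
    if c=='side': cv2.imwrite('pics/s12.png',cv2.resize(im[150:270,280:400],None,fx=5,fy=5,interpolation=cv2.INTER_CUBIC))
    else: cv2.imwrite('pics/t12.png',cv2.resize(im[150:270,200:420],None,fx=3.6,fy=3.6,interpolation=cv2.INTER_CUBIC))
E
```

```text
t: 24.12
eef_pos: [0.5457, 0.0959, 0.1912]
tool_rot: [0.001, 0.587, 0.809, 0.002]
contact_force: [-0.7, -0.3, -0.4]
gripper_width: 0.299
(array([ 0.52598149, -0.0212674 ,  0.32126355,  0.03100007,  0.        ,
        0.        ]), np.float64(4.32829597602182))
(array([ 0.52322838, -0.02301978,  0.31239924, -0.00229573,  0.        ,
        0.        ]), np.float64(4.123467582143893))
```

View pics/s12.png

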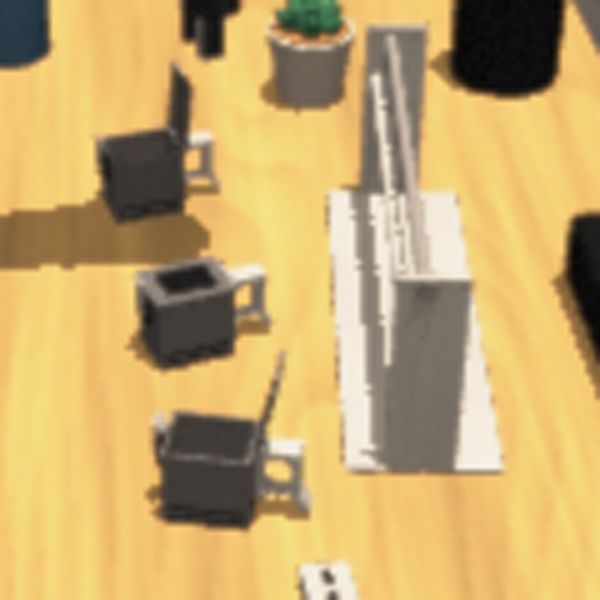

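View pics/t12.png

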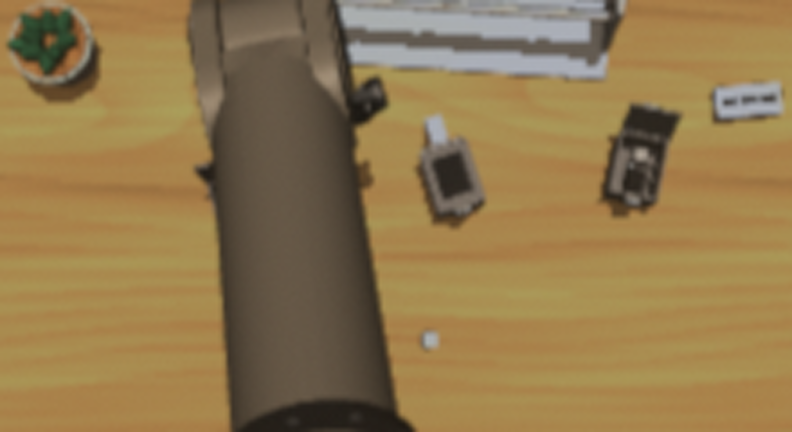

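The middle lid is shut and held: its fitted angle is about 0, and the dark patch at (180,275) is a marking on the lid. Next is the left case.

```bash
python3 go.py .5578 .1991 .150 .262; python3 - <<'E'
from fit import *
im,d=snap('side'); print(fit_case('side',d,.496,.183,.26,1.66))
E
```

```text
t 24.23 pos [0.5463 0.0912 0.1911] yyaw 0.309 F [ 1.  -0.2 -0.2] g 0.299 q [-0.47  0.32  0.23  1.9  -0.09  0.92  1.69]
rel [9.93, 4.36, 4.11] [0.003, 0.001, 0.047] minrows 1.9
(array([0.49705201, 0.18397138, 0.26289702, 1.68000898, 0.        ,
       0.        ]), np.float64(4.032901134877944))
```

```bash
python3 -m creep '[[[5,2.2,0,0,0,0.047,0],[9.9,4.4,0,0,0,0.047,0],[9.9,4.4,1,0,0,0.047,0],[9.9,4.4,4.1,0,0,0.047,0],[9.9,4.4,8.3,0,0,0.047,0],[9.9,4.4,8.3,0,0,0.047,0],[9.9,4.4,8.3,0,0,0.047,0]]]'; python3 go.py .5578 .1991 .108 .262
```

```text
t: 25.15
eef_pos: [0.5597, 0.1976, 0.1094]
tool_rot: [0.002, 0.61, 0.793, 0.001]
contact_force: [1.0, 0.1, 0.1]
gripper_width: -0.001
t 25.15 pos [0.5597 0.1976 0.1094] yyaw 0.259 F [1.  0.1 0.1] g -0.001 q [-0.59  0.49  0.18  1.87 -0.12  0.79  1.49]
rel [0.19, -0.14, 0.14] [0.005, 0.001, -0.003] minrows 0.0
```

```bash
python3 -m creep '[[[0.1,-1.1,0,0,0,0,0],[0.1,-2.1,0,0,0,0,0],[0.1,-3.3,0,0,0,0,0],[0.1,-4.7,0.4,0,0,0,0],[0.1,-5.9,1.2,0,0,0,0],[0.1,-7,2.1,0,0,0,0],[0.1,-7.5,3,0,0,0,0],[0.1,-7.9,3.8,0,0,0,0],[0.1,-8,4.4,0,0,0,0],[0.1,-8,4.8,0,0,0,0]]]'; python3 go.py .4815 .1786 .058 .262
```

```text
t: 26.4
eef_pos: [0.481, 0.1791, 0.0596]
tool_rot: [0.001, 0.609, 0.793, 0.001]
contact_force: [-1.7, -0.9, 7.2]
gripper_width: -0.0
t 26.4 pos [0.481  0.1791 0.0596] yyaw 0.261 F [-1.7 -0.9  7.2] g -0.0 q [-0.61  0.46  0.16  2.09 -0.12  0.6   1.47]
rel [-0.06, 0.03, 0.16] [0.003, 0.001, -0.001] minrows 0.0
```

```bash
python3 -m creep '[[[0,0,0.2,0,0,0,0],[0,0,0.4,0,0,0,0],[0,0,0.6,0,0,0,0],[0,0,0.6,0,0,0,0]]]'; python3 -m creep '[[[0,0,-2,0,0,0,0],[0,0,-6,0,0,0,0],[0,0,-11,0,0,0,0],[-6,2,-11,0,0,0,0],[-12,4,-11,0,0,0,0.3],[-18,4,-11,0,0,0,0.3],[-20,4,-11,0,0,0,0.3],[-20,4,-11,0,0,0,0.3]]]'; python3 - <<'E'
from fit import *
for c in('side','top'):
    im,d=snap(c)
    print(fit_case(c,d,.496,.1825,.262,.1))
    if c=='side': cv2.imwrite('pics/s13.png',cv2.resize(im[150:270,280:400],None,fx=5,fy=5,interpolation=cv2.INTER_CUBIC))
    print(fit_case(c,d,.5326,-.201,-.224,1.79))
E
python3 go.py .595 -.2152 .150 -.224
```

```text
t: 26.9
eef_pos: [0.4812, 0.1792, 0.0556]
tool_rot: [0.001, 0.609, 0.793, 0.001]
contact_force: [-7.5, -2.8, 25.1]
gripper_width: 0.002
t: 27.9
eef_pos: [0.5713, -0.0059, 0.1641]
tool_rot: [0.002, 0.611, 0.792, 0.001]
contact_force: [0.1, 0.2, -0.4]
gripper_width: 0.302
(array([0.49796715, 0.18325052, 0.26227207, 0.03912382, 0.        ,
       0.        ]), np.float64(4.734058018576892))
(array([ 0.53429651, -0.1998759 , -0.21500659,  1.79172523,  0.        ,
        0.        ]), np.float64(4.1697560529385385))
(array([ 0.49479149,  0.18135704,  0.27363342, -0.00372667,  0.        ,
        0.        ]), np.float64(2.815763923089909))
(array([ 0.53068566, -0.20202501, -0.22389088,  1.80018391,  0.        ,
        0.        ]), np.float64(3.3118178885064946))
t 28.0 pos [ 0.5709 -0.0024  0.164 ] yyaw 0.262 F [0.4 0.5 0.3] g 0.301 q [-0.32  0.39  0.27  1.89 -0.13  0.88  1.85]
rel [-21.18, -3.19, 1.39] [0.003, -0.001, 0.486] minrows 3.4
```

View pics/s13.png

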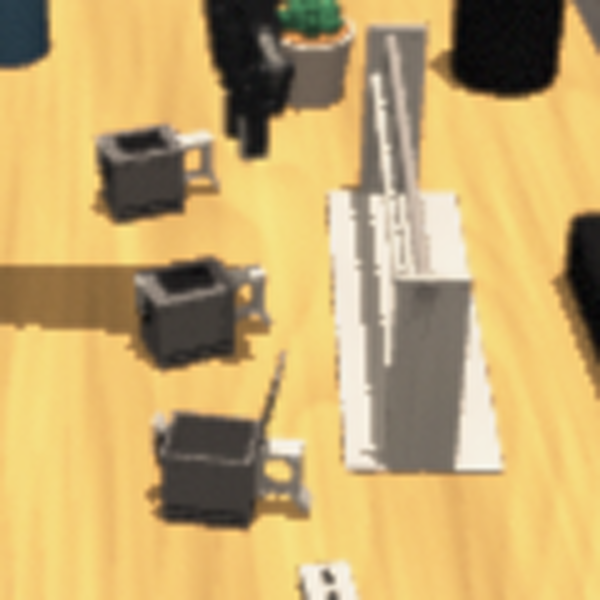

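The left and middle lids are shut. Next is the right case's lid.

```bash
python3 -m creep '[[[-6,-1,0,0,0,0.15,0],[-12,-2,0,0,0,0.3,0],[-18,-3,0,0,0,0.45,0],[-21.2,-3,0,0,0,0.486,0],[-21.2,-3,0.5,0,0,0.486,0],[-21.2,-3,3,0,0,0.486,0],[-21.2,-3,5.6,0,0,0.486,0],[-21.2,-3,5.6,0,0,0.486,0],[-21.2,-3,5.6,0,0,0.486,0]]]'; python3 go.py .597 -.2157 .108 -.224
```

```text
t: 29.12
eef_pos: [0.5979, -0.2147, 0.1092]
tool_rot: [0.001, 0.781, 0.624, 0.002]
contact_force: [-0.2, -0.0, 0.6]
gripper_width: -0.003
t 29.12 pos [ 0.5979 -0.2147  0.1092] yyaw -0.222 F [-0.2 -0.   0.6] g -0.003 q [-0.04  0.57  0.39  1.78 -0.28  0.84  1.84]
rel [-0.12, -0.06, 0.12] [0.004, -0.002, 0.002] minrows 0.0
```

```bash
python3 -m creep '[[[-0.1,-1.2,0,0,0,0,0],[-0.1,-2.2,0,0,0,0,0],[-0.1,-3.4,0,0,0,0,0],[-0.1,-4.8,0.4,0,0,0,0],[-0.1,-6,1.2,0,0,0,0],[-0.1,-7.1,2.1,0,0,0,0],[-0.1,-7.6,3,0,0,0,0],[-0.1,-8,3.8,0,0,0,0],[-0.1,-8.1,4.4,0,0,0,0],[-0.1,-8.1,4.8,0,0,0,0]]]'; python3 go.py .518 -.1977 .058 -.224
```

```text
t: 30.38
eef_pos: [0.5179, -0.1992, 0.0598]
tool_rot: [0.001, 0.782, 0.623, 0.001]
contact_force: [-2.0, 1.5, 6.9]
gripper_width: 0.0
t 30.38 pos [ 0.5179 -0.1992  0.0598] yyaw -0.225 F [-2.   1.5  6.9] g 0.0 q [-0.03  0.53  0.36  2.   -0.3   0.66  1.88]
rel [0.15, -0.02, 0.18] [0.003, -0.001, -0.001] minrows 0.0
```

```bash
python3 -m creep '[[[0,0,0.2,0,0,0,0],[0,0,0.4,0,0,0,0],[0,0,0.6,0,0,0,0],[0,0,0.6,0,0,0,0]]]'; python3 -m creep '[[[0,0,-2,0,0,0,0],[0,0,-6,0,0,0,0],[0,0,-8,0,0,0,1],[0,0,-8,0,0,0,1],[0,0,-8,0,0,0,1]]]'; python3 - <<'E'
from fit import *
im,d=snap('side'); print(fit_case('side',d,.5326,-.201,-.224,.1))
E
python3 go.py .5326 -.201 .10 -.224
```

```text
t: 30.88
eef_pos: [0.518, -0.1993, 0.0558]
tool_rot: [0.001, 0.782, 0.623, 0.002]
contact_force: [-7.4, 3.7, 24.1]
gripper_width: 0.001
t: 31.5
eef_pos: [0.5174, -0.1989, 0.1333]
tool_rot: [0.001, 0.782, 0.623, 0.001]
contact_force: [-0.9, 0.5, 0.4]
gripper_width: 0.637
(array([ 0.5352541 , -0.20025183, -0.22557259,  0.01557307,  0.        ,
        0.        ]), np.float64(4.148882446920261))
t 31.55 pos [ 0.5172 -0.1988  0.133 ] yyaw -0.225 F [-0.3  0.4  0.7] g 0.726 q [-0.08  0.42  0.42  1.96 -0.24  0.81  1.82]
rel [0.13, 1.55, 3.3] [0.002, -0.001, -0.001] minrows 0.6
```

```bash
python3 -m creep '[[[0.1,1.5,0,0,0,0,1],[0.1,1.5,3,0,0,0,1],[0.1,1.5,6,0,0,0,1],[0.1,1.5,6,0,0,0,1],[0.1,1.5,6,0,0,0,1],[0.1,1.5,10,0,0,0,1],[0.1,1.5,12,0,0,0,1],[0.1,1.5,12,0,0,0,1],[0.1,1.5,12,0,0,0,1]]]'; python3 go.py .5326 -.201 .012 -.224
```

```text
t: 32.67
eef_pos: [0.5339, -0.202, 0.0153]
tool_rot: [0.002, 0.782, 0.623, 0.002]
contact_force: [0.2, 0.6, 0.7]
gripper_width: 0.997
t 32.67 pos [ 0.5339 -0.202   0.0153] yyaw -0.225 F [0.2 0.6 0.7] g 0.997 q [ 0.    0.62  0.33  1.98 -0.35  0.59  1.91]
rel [0.07, -0.15, 0.33] [0.005, -0.001, -0.001] minrows 0.1
```

```bash
python3 -m creep '[[[0,0,0.2,0,0,0,0],[0,0,0.2,0,0,0,0],[0,0,0.2,0,0,0,0],[0,0,0.2,0,0,0,0],[0,0,0.2,0,0,0,0],[0,0,0.2,0,0,0,0]]]' 60; python3 go.py .5326 -.201 .012 -.224;  python3 -m creep '[[[0,0,-2,0,0,0,0],[0,0,-6,0,0,0,0],[0,0,-10,0,0,0,0],[0,0,-14,0,0,0,0],[0,0,-16,0,0,0,0],[0,0,-16,0,0,0,0],[0,0,-16,0,0,0,0]]]';  python3 - <<'E'
from fit import *
p,M,o=tool(); print(p,o['gripper_width'])
im,d=snap('side'); cv2.imwrite('pics/s14.png',cv2.resize(im[120:270,270:420],None,fx=4,fy=4,interpolation=cv2.INTER_CUBIC))
for tb in (False,):
  print(fit_case('side',d,p[0],p[1],-.224,0,p[2]-.013,0,free=(0,1,2,4,5),win=.06,table=False))
E
```

```text
t: 33.42
eef_pos: [0.5337, -0.2016, 0.013]
tool_rot: [0.002, 0.782, 0.623, 0.002]
contact_force: [-0.8, 0.4, 6.4]
gripper_width: 0.552
t 33.42 pos [ 0.5337 -0.2016  0.013 ] yyaw -0.225 F [-0.8  0.4  6.4] g 0.552 q [ 0.    0.63  0.33  1.98 -0.35  0.59  1.91]
rel [0.04, -0.12, 0.1] [0.005, -0.001, -0.001] minrows 0.0
t: 34.3
eef_pos: [0.5317, -0.2012, 0.1715]
tool_rot: [0.0, 0.782, 0.623, 0.001]
contact_force: [-0.1, -0.4, -3.7]
gripper_width: 0.553
[ 0.53169981 -0.20115654  0.17152011] 0.5531695615201698
(array([ 0.53255577, -0.20122466, -0.23045175,  0.        ,  0.15932859,
       -0.00797476]), np.float64(15.26740939904569))
```

View pics/s14.png

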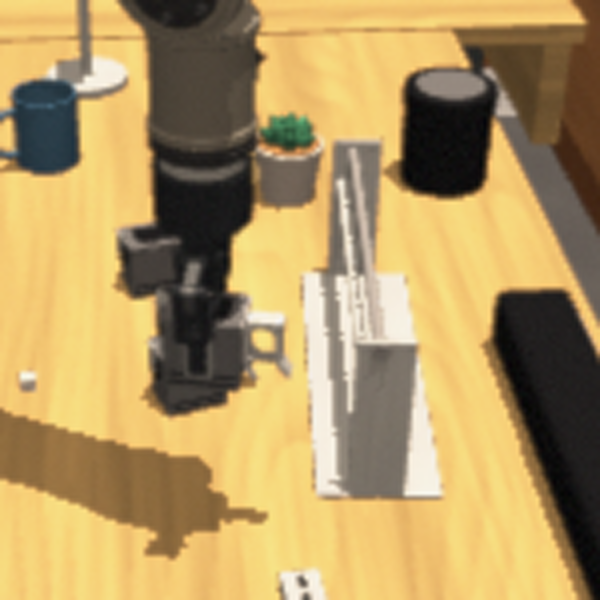

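```bash
python3 go.py .6308 -.0971 .20 -.0736
```

```text
t 34.35 pos [ 0.5315 -0.2011  0.1712] yyaw -0.225 F [-0.2  1.1 -2.6] g 0.556 q [-0.1   0.39  0.45  1.9  -0.22  0.9   1.8 ]
rel [12.36, 7.36, -2.86] [0.001, -0.001, -0.151] minrows 2.3
```

```bash
python3 -m creep '[[[0,0,-2.9,0,0,0,0],[3,1.8,-2.9,0,0,-0.04,0],[6,3.6,-2.9,0,0,-0.08,0],[9,5.4,-2.9,0,0,-0.12,0],[12.4,7.4,-2.9,0,0,-0.151,0],[12.4,7.4,-2.9,0,0,-0.151,0],[12.4,7.4,-2.9,0,0,-0.151,0]]]';python3 -m creep '[[[0,0,0,0,0,0,0],[0,0,0,0,0,0,0]]]'; python3 go.py .6308 -.0971 .185 -.0736;  python3 - <<'E'
from fit import *
p,M,o=tool()
for c in('side','top'):
    im,d=snap(c); np.savez('s15%s.npz'%c,im=im,d=d)
    ctr=proj(c,p+[.03,0,0]); u,v=ctr.astype(int)
    cv2.imwrite('pics/%s15.png'%c,cv2.resize(im[max(v-45,0):v+45,u-60:u+60],None,fx=6,fy=6,interpolation=cv2.INTER_CUBIC))
E
```

```text
t: 35.22
eef_pos: [0.6316, -0.0967, 0.2001]
tool_rot: [0.0, 0.732, 0.681, 0.0]
contact_force: [0.2, -0.0, -2.3]
gripper_width: 0.549
t: 35.48
eef_pos: [0.6317, -0.098, 0.2015]
tool_rot: [0.001, 0.733, 0.68, 0.001]
contact_force: [-0.3, 0.3, -2.8]
gripper_width: 0.56
t 35.48 pos [ 0.6317 -0.098   0.2015] yyaw -0.075 F [-0.3  0.3 -2.8] g 0.56 q [-0.23  0.46  0.39  1.7  -0.2   1.01  1.73]
rel [0.08, -0.1, 1.65] [0.003, -0.0, -0.002] minrows 0.3
```

View pics/side15.png

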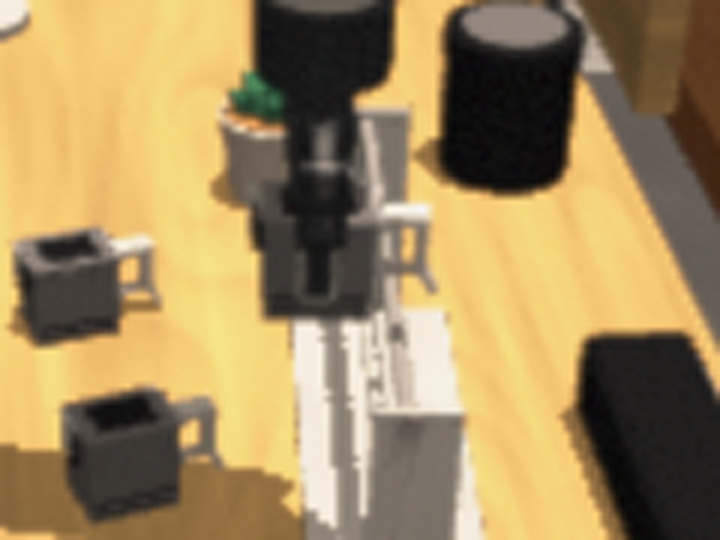

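View pics/top15.png

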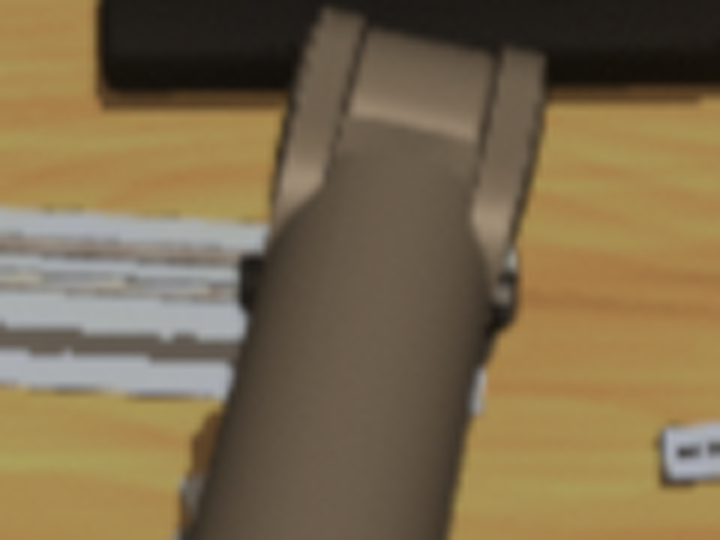

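```bash
python3 - <<'E'
from fit import *
p,M,o=tool(); z=np.load('s15side.npz'); d=z['d']; P=cloud('side',d)
yaw=-.0736; ex=np.array([np.cos(yaw),np.sin(yaw)]); ey=np.array([-ex[1],ex[0]])
B=np.array([.6883,0.]) # side-cam bar point
Q=P.reshape(-1,3); a=(Q[:,:2]-B)@ex; b=(Q[:,:2]-p[:2])@ey; c=(Q[:,:2]-p[:2])@ex
m=(abs(b)<.013)&(c>.025)&(c<.08)&(Q[:,2]>.17)&(Q[:,2]<.27)
idx=np.argsort(-Q[m][:,2])
print('eef',p)
for i in idx[::2]: print((np.r_[a[m][i],c[m][i],b[m][i],Q[m][i,2]-(p[2]-.0127)]*1000).round(0))
E
```

```text
eef [ 0.63197004 -0.09772937  0.20173184]
[-20.  29.  13.  63.]
[-22.  27. -12.  62.]
[-18.  31. -10.  61.]
[-23.  26.  11.  60.]
[-21.  28.  -3.  60.]
[-17.  32.  -1.  59.]
[  8.  57. -10.  57.]
[-1. 48.  4. 57.]
[ 6. 55.  5. 56.]
[ 9. 58.  5. 56.]
[-11.  38.  -8.  56.]
[-8. 41. -7. 55.]
[-7. 42. -0. 55.]
[ 9. 58. -0. 55.]
[-7. 42.  7. 55.]
[12. 61. -6. 55.]
[-14.  35.   1.  54.]
[-10.  39.   2.  54.]
[ -5.  44. -10.  53.]
[12. 61. -8. 52.]
[ 8. 57. -8. 52.]
[-1. 48. -7. 51.]
[ 12.  61. -10.  50.]
[ 9. 58. -8. 49.]
[-14.  35.  -6.  47.]
[13. 62. -6. 43.]
[ 6. 55. -4. 42.]
[ 9. 58. -9. 41.]
[-14.  35.  -9.  38.]
[ 7. 56. -4. 35.]
[-13.  36.  -9.  34.]
[ 10.  59. -11.  32.]
[ 7. 56. -6. 28.]
[-12.  36.  -2.  26.]
[-13.  36.  -7.  25.]
[ 1. 50. -5. 24.]
[-9. 40. -3. 23.]
[-10.  39.  -9.  23.]
[ 4. 53. -8. 22.]
[-2. 47.  6. 21.]
[-12.  36.  -6.  21.]
[ 5. 54.  1. 20.]
[ 1. 50. -4. 20.]
[-5. 44.  2. 19.]
[-5. 44. -2. 18.]
[11. 60. -8. 18.]
[14. 63. -6. 17.]
[15. 64. -6. 13.]
[18. 67. -2. 11.]
[18. 67. -7. 10.]
```

```bash
python3 -m creep '[[[0,0,1.5,0.003,0,0,0],[0,0,2.5,0.003,0,0,0],[0,0,3.5,0.003,0,0,0],[0,0,4.5,0.003,0,0,0],[0,0,5.2,0.003,0,0,0],[0,0,5.2,0.003,0,0,0]]]'; python3 go.py .6315 -.0975 .123 -.0736
```

```text
t: 36.33
eef_pos: [0.632, -0.0972, 0.1492]
tool_rot: [-0.0, 0.733, 0.681, -0.0]
contact_force: [-2.8, 0.2, -1.4]
gripper_width: 0.557
t 36.33 pos [ 0.632  -0.0972  0.1492] yyaw -0.074 F [-2.8  0.2 -1.4] g 0.557 q [-0.21  0.52  0.37  1.74 -0.23  0.92  1.75]
rel [-0.04, -0.04, 2.62] [-0.001, -0.0, -0.0] minrows 0.4
```

```bash
python3 -m creep '[[[0,0,0.8,0,0,0,0],[0,0,1.6,0,0,0,0],[0,0,2.3,0,0,0,0],[0,0,2.6,0,0,0,0],[0,0,2.6,0,0,0,0]]]'; python3 go.py .6315 -.0975 .123 -.0736
```

```text
t: 36.95
eef_pos: [0.6326, -0.0972, 0.1235]
tool_rot: [0.0, 0.733, 0.681, 0.0]
contact_force: [0.7, -1.3, -2.7]
gripper_width: 0.56
t 36.95 pos [ 0.6326 -0.0972  0.1235] yyaw -0.074 F [ 0.7 -1.3 -2.7] g 0.56 q [-0.2   0.55  0.36  1.76 -0.24  0.87  1.76]
rel [-0.04, -0.11, 0.05] [0.001, -0.0, -0.0] minrows 0.0
```

```bash
python3 -m creep '[[[0,0,0.2,0,0,0,0],[0,0,0.3,0,0,0,0],[0,0,0.3,0,0,0,0]]]'; python3 -m creep '[[[0,0,0.2,0,0,0,0],[0,0,0.3,0,0,0,0],[0,0,0.3,0,0,0,0]]]'
```

```text
t: 37.33
eef_pos: [0.6331, -0.0973, 0.1226]
tool_rot: [0.001, 0.733, 0.68, 0.001]
contact_force: [-5.5, 1.1, 10.0]
gripper_width: 0.558
t: 37.7
eef_pos: [0.6341, -0.0974, 0.12]
tool_rot: [0.002, 0.733, 0.681, 0.002]
contact_force: [-3.4, 0.5, 10.1]
gripper_width: 0.553
```

```bash
python3 - <<'E'
from fit import *
p,M,o=tool()
im,d=snap('side'); u,v=proj('side',p+[.04,0,.02]).astype(int)
cv2.imwrite('pics/s16.png',cv2.resize(im[v-35:v+35,u-45:u+45],None,fx=8,fy=8,interpolation=cv2.INTER_CUBIC))
E
```

```text
(no output)
```

View pics/s16.png

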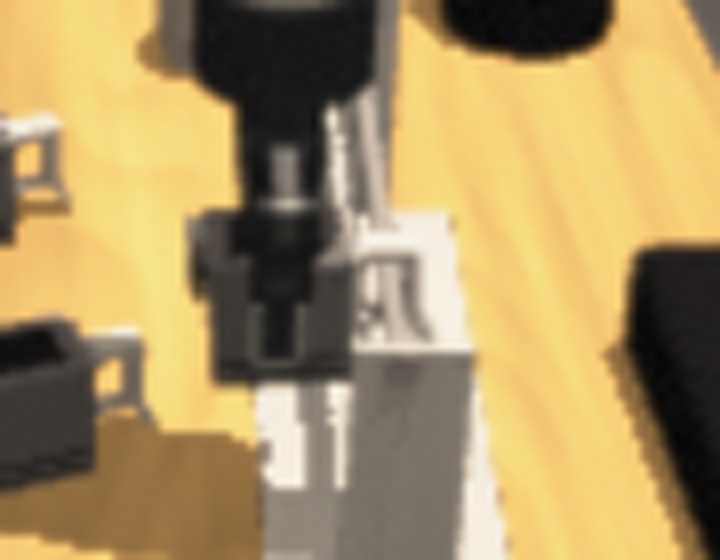

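```bash
python3 -m creep '[[[0,0,-0.2,0,0,0,0],[0,0,-0.3,0,0,0,0.7],[0,0,-0.3,0,0,0,1],[0,0,-0.3,0,0,0,1],[0,0,-0.3,0,0,0,1],[0,0,-0.3,0,0,0,1],[0,0,-0.3,0,0,0,1]]]'; python3 -m creep '[[[0,0,-4,0,0,0,1],[0,0,-8,0,0,0,1],[0,0,-12,0,0,0,1],[0,-6,-12,0,0,0,1],[4,-12,-12,0,0,0,1],[8,-12,-12,0,0,0,1],[8,-12,-12,0,0,0,1],[8,-12,-12,0,0,0,1]]]';  python3 - <<'E'
from fit import *
for c in('side','top'):
    im,d=snap(c); np.savez('s17%s.npz'%c,im=im,d=d)
    u,v=proj(c,[.64,-.1,.13]).astype(int)
    cv2.imwrite('pics/%s17.png'%c,cv2.resize(im[v-45:v+45,u-60:u+60],None,fx=6,fy=6,interpolation=cv2.INTER_CUBIC))
    for g in((.5245,-.022,.31),(.496,.1825,.262)): print(fit_case(c,d,*g,0.03))
E
python3 go.py .5245 -.022 .13 .31
```

```text
t: 38.62
eef_pos: [0.6324, -0.0972, 0.1206]
tool_rot: [0.0, 0.733, 0.681, 0.0]
contact_force: [0.1, 0.3, 0.4]
gripper_width: 0.996
t: 39.62
eef_pos: [0.5188, -0.009, 0.2408]
tool_rot: [0.0, 0.733, 0.681, 0.0]
contact_force: [0.0, -0.0, -0.1]
gripper_width: 0.998
(array([ 0.52632368, -0.02157893,  0.32315276,  0.03828153,  0.        ,
        0.        ]), np.float64(4.371074732160009))
(array([0.49813572, 0.18349195, 0.27599448, 0.02812566, 0.        ,
       0.        ]), np.float64(4.236440722158014))
(array([ 0.5245, -0.022 ,  0.31  ,  0.03  ,  0.    ,  0.    ]), np.float64(16.783342192147952))
(array([0.49478954, 0.1813868 , 0.26777786, 0.00592433, 0.        ,
       0.        ]), np.float64(2.7329296186833973))
t 39.73 pos [ 0.5189 -0.0099  0.2406] yyaw -0.076 F [-0.1  0.8 -0.8] g 1.001 q [-0.43  0.21  0.38  1.94 -0.09  1.01  1.49]
rel [-1.16, 0.64, 11.06] [0.001, 0.0, -0.386] minrows 2.1
```

View pics/side17.png

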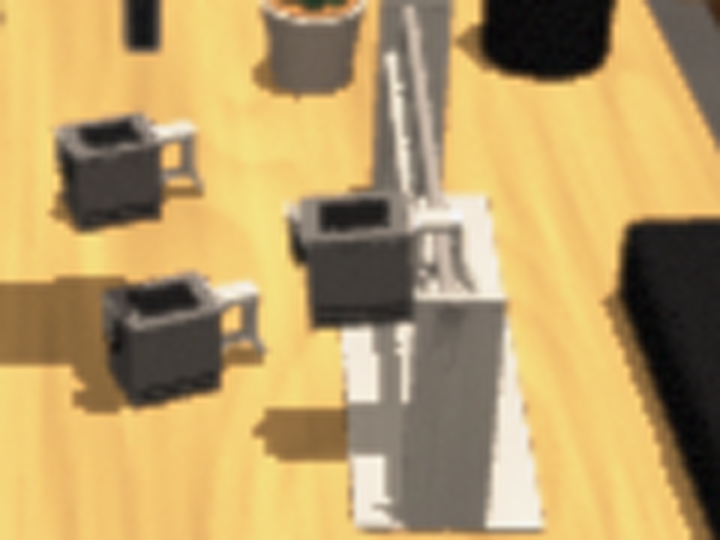

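View pics/top17.png

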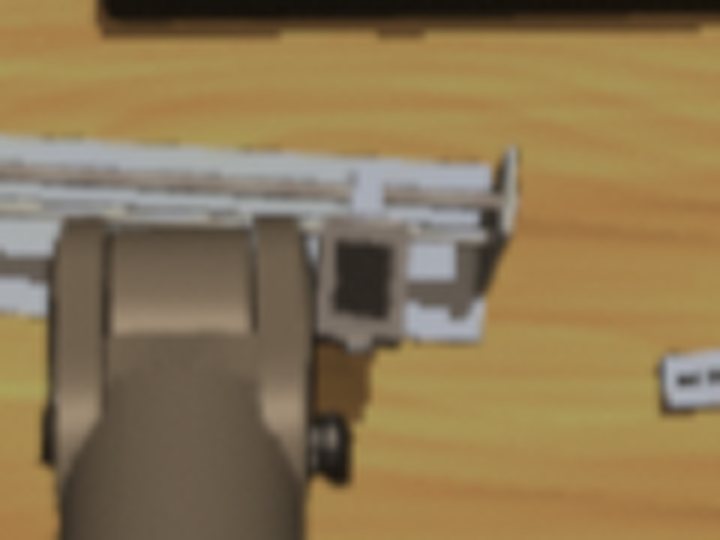

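Case 3 hangs on the bar. Next is the middle case.

```bash
python3 -m creep '[[[-0.6,0.3,0,0,0,-0.18,1],[-1.2,0.6,0,0,0,-0.36,1],[-1.2,0.6,2,0,0,-0.39,1],[-1.2,0.6,8,0,0,-0.39,1],[-1.2,0.6,12,0,0,-0.39,1],[-1.2,0.6,12,0,0,-0.39,1],[-1.2,0.6,12,0,0,-0.39,1]]]';  python3 go.py .5246 -.0223 .013 .314; python3 - <<'E'
from fit import *
z=np.load('s17side.npz'); print(fit_case('side',z['d'],.634,-.096,-.074,.0,.110,0,free=(0,1,2,4,5),win=.05,table=False))
z=np.load('s17top.npz'); print(fit_case('top',z['d'],.634,-.096,-.074,.0,.110,0,free=(0,1,2,4,5),win=.05,table=False))
E
```

```text
t: 40.6
eef_pos: [0.5249, -0.0218, 0.1219]
tool_rot: [0.001, 0.588, 0.809, 0.001]
contact_force: [1.2, 1.0, -0.8]
gripper_width: 1.002
t 40.6 pos [ 0.5249 -0.0218  0.1219] yyaw 0.315 F [ 1.2  1.  -0.8] g 1.002 q [-0.32  0.38  0.3   2.03 -0.16  0.75  1.96]
rel [-0.03, -0.07, 10.89] [0.002, 0.001, 0.001] minrows 1.7
(array([ 0.63825564, -0.09638757, -0.05156306,  0.        ,  0.10720148,
       -0.09277385]), np.float64(11.723425443506175))
(array([ 0.6340581 , -0.09876334, -0.06921886,  0.        ,  0.1056071 ,
       -0.07797904]), np.float64(13.174566174743145))
```

```bash
python3 -m creep '[[[0,-0.1,4,0,0,0,1],[0,-0.1,8,0,0,0,1],[0,-0.1,10.9,0,0,0,1],[0,-0.1,10.9,0,0,0,1],[0,-0.1,10.9,0,0,0,1],[0,-0.1,10.9,0,0,0,0],[0,-0.1,10.9,0,0,0,0],[0,-0.1,10.9,0,0,0,0],[0,-0.1,10.9,0,0,0,0],[0,-0.1,10.9,0,0,0,0]]]' 60;  python3 go.py .5246 -.0223 .013 .314
```

```text
t: 41.85
eef_pos: [0.5238, -0.0213, 0.0128]
tool_rot: [0.001, 0.587, 0.81, 0.001]
contact_force: [-1.2, 0.5, 8.6]
gripper_width: 0.554
t 41.85 pos [ 0.5238 -0.0213  0.0128] yyaw 0.316 F [-1.2  0.5  8.6] g 0.554 q [-0.26  0.56  0.23  2.08 -0.24  0.52  2.03]
rel [-0.12, 0.04, -0.02] [0.003, 0.0, 0.002] minrows 0.0
```

```bash
python3 -m creep '[[[0,0,-3,0,0,0,0],[0,0,-8,0,0,0,0],[0,0,-14,0,0,0,0],[0,0,-18.7,0,0,0,0],[0,0,-18.7,0,0,0,0],[0,0,-18.7,0,0,0,0]]]';  python3 go.py .6380 .003 .20 -.0736
```

```text
t: 42.6
eef_pos: [0.5217, -0.0212, 0.1977]
tool_rot: [-0.0, 0.587, 0.81, -0.0]
contact_force: [-0.3, 0.6, -4.3]
gripper_width: 0.556
t 42.6 pos [ 0.5217 -0.0212  0.1977] yyaw 0.316 F [-0.3  0.6 -4.3] g 0.556 q [-0.37  0.27  0.34  1.97 -0.11  0.92  1.92]
rel [-1.32, 11.8, -0.24] [-0.001, -0.0, 0.39] minrows 2.1
```

```bash
python3 -m creep '[[[-0.3,3,-0.2,0,0,0.1,0],[-0.6,6,-0.2,0,0,0.2,0],[-0.9,9,-0.2,0,0,0.3,0],[-1.3,11.8,-0.2,0,0,0.39,0],[-1.3,11.8,-0.2,0,0,0.39,0],[-1.3,11.8,-0.2,0,0,0.39,0],[-1.3,11.8,-0.2,0,0,0.39,0]]]'; cat > hk.py <<'E'
from fit import *
p,M,o=tool(); im,d=snap('side'); P=cloud('side',d)
yaw=-.0736; ex=np.array([np.cos(yaw),np.sin(yaw)]); ey=np.array([-ex[1],ex[0]])
B=np.array([.6883,0.])
Q=P.reshape(-1,3); a=(Q[:,:2]-B)@ex; b=(Q[:,:2]-p[:2])@ey; c=(Q[:,:2]-p[:2])@ex; h=Q[:,2]-(p[2]-.0127)
m=(abs(b)<.013)&(c>.025)&(c<.08)&(h>-.01)&(h<.07)
f=lambda mm,s: (np.median(a[mm])*1000).round(1) if mm.sum() else None
pm=m&(h>.028)&(h<.048)
A=np.sort(a[pm])*1000
print('post/bill bar-rel', A.round(0))
print('crown h', np.median(h[m&(c>.04)&(c<.054)&(h>.045)])*1000)
E
python3 hk.py;  python3 go.py .6380 .003 .149 -.0736
```

```text
t: 43.48
eef_pos: [0.6377, 0.0026, 0.1999]
tool_rot: [-0.0, 0.733, 0.68, -0.0]
contact_force: [-0.1, 0.5, -2.4]
gripper_width: 0.555
post/bill bar-rel [-17. -17. -14. -14. -14. -13. -13.   7.   7.   7.   8.   8.   8.  11.
  11.  11.  11.  12.]
crown h 55.60229934999356
t 43.52 pos [0.638  0.0026 0.2003] yyaw -0.074 F [ 0.1 -0.1 -2.1] g 0.555 q [-0.4   0.47  0.41  1.7  -0.21  1.02  1.58]
rel [0.03, 0.0, 5.13] [-0.0, -0.0, -0.0] minrows 0.8
```

```bash
python3 -m creep '[[[0,0,1.5,0,0,0,0],[0,0,2.5,0,0,0,0],[0,0,3.5,0,0,0,0],[0,0,4.5,0,0,0,0],[0,0,5.5,0,0,0,0],[0,0,6.3,0,0,0,0],[0,0,7,0,0,0,0],[0,0,7.6,0,0,0,0],[0,0,7.6,0,0,0,0]]]'; python3 -m creep '[[[0,0,0.2,0,0,0,0],[0,0,0.4,0,0,0,0],[0,0,0.4,0,0,0,0]]]'; python3 -m creep '[[[0,0,0.2,0,0,0,0],[0,0,0.2,0,0,0,0]]]'
```

```text
t: 44.65
eef_pos: [0.6389, 0.003, 0.1241]
tool_rot: [0.0, 0.733, 0.681, 0.0]
contact_force: [0.6, -0.3, -1.9]
gripper_width: 0.554
t: 45.02
eef_pos: [0.6397, 0.003, 0.1222]
tool_rot: [0.001, 0.733, 0.68, 0.001]
contact_force: [-4.8, 0.6, 6.1]
gripper_width: 0.553
t: 45.28
eef_pos: [0.6402, 0.003, 0.1207]
tool_rot: [0.001, 0.733, 0.68, 0.002]
contact_force: [-4.8, -0.6, 7.6]
gripper_width: 0.561
```

Seated with the same force pattern as the first case. I'll release, back off and look at it.

```bash
python3 -m creep '[[[0,0,0.2,0,0,0,0],[0,0,0,0,0,0,0.7],[0,0,-0.1,0,0,0,1],[0,0,-0.1,0,0,0,1],[0,0,-0.1,0,0,0,1],[0,0,-0.1,0,0,0,1],[0,0,-0.1,0,0,0,1]]]'; python3 -m creep '[[[0,0,-4,0,0,0,1],[0,0,-8,0,0,0,1],[0,0,-12,0,0,0,1],[0,-6,-12,0,0,0,1],[5,-10,-12,0,0,0,1],[11,-13,-12,0,0,0,1],[16,-14,-12,0,0,0,1],[16,-14,-12,0,0,0,1],[16,-14,-12,0,0,0,1]]]';  python3 - <<'E'
from fit import *
for c in('side','top'):
    im,d=snap(c)
    u,v=proj(c,[.64,-.03,.13]).astype(int)
    cv2.imwrite('pics/%s18.png'%c,cv2.resize(im[v-45:v+45,u-60:u+60],None,fx=6,fy=6,interpolation=cv2.INTER_CUBIC))
    for g in((.496,.1825,.262),): print(fit_case(c,d,*g,0.03))
E
python3 go.py .4963 .1825 .13 .27
```

```text
t: 46.15
eef_pos: [0.639, 0.003, 0.1196]
tool_rot: [0.0, 0.733, 0.681, 0.0]
contact_force: [0.7, 0.3, 0.2]
gripper_width: 1.008
t: 47.28
eef_pos: [0.5112, 0.1723, 0.2396]
tool_rot: [0.0, 0.733, 0.681, 0.0]
contact_force: [0.6, -0.3, 0.2]
gripper_width: 0.999
(array([0.49726012, 0.18259097, 0.28997249, 0.04049181, 0.        ,
       0.        ]), np.float64(3.8424038707515153))
(array([0.49442718, 0.18106935, 0.27146183, 0.00150997, 0.        ,
       0.        ]), np.float64(13.091209199527))
t 47.38 pos [0.5115 0.1711 0.2396] yyaw -0.076 F [ 0.5 -0.   0.1] g 1.0 q [-0.74  0.25  0.36  1.89 -0.1   1.02  1.16]
rel [1.02, -1.62, 10.96] [0.001, 0.0, -0.346] minrows 1.9
```

View pics/side18.png

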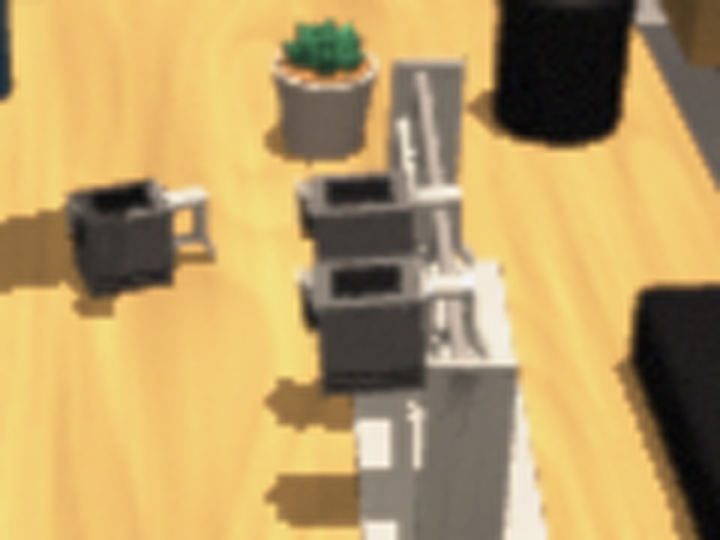

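View pics/top18.png

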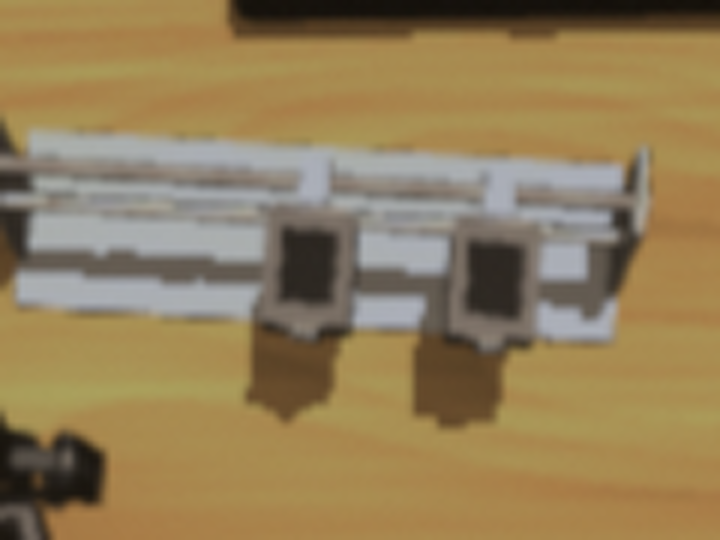

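Both are hanging properly. The left case is last. It may have been nudged slightly (yaw now about 0.28), which the jaws will square up.

```bash
python3 -m creep '[[[0.5,-0.8,0,0,0,-0.18,1],[1,-1.6,0,0,0,-0.354,1],[1,-1.6,3,0,0,-0.354,1],[1,-1.6,8,0,0,-0.354,1],[1,-1.6,11,0,0,-0.354,1],[1,-1.6,11,0,0,-0.354,1],[1,-1.6,11,0,0,-0.354,1]]]';  python3 - <<'E'
from fit import *
im,d=snap('side'); print(fit_case('side',d,.4963,.1825,.27,0.03))
E
python3 go.py .4958 .1822 .013 .277
```

```text
t: 48.25
eef_pos: [0.4971, 0.1835, 0.1308]
tool_rot: [0.001, 0.602, 0.798, 0.001]
contact_force: [0.1, 0.5, 0.3]
gripper_width: 1.001
(array([0.4979182 , 0.18319449, 0.25831344, 0.0372016 , 0.        ,
       0.        ]), np.float64(4.151182884617639))
t 48.3 pos [0.4973 0.1839 0.1312] yyaw 0.279 F [-0.2  0.   0.1] g 1.003 q [-0.69  0.37  0.27  2.01 -0.14  0.77  1.51]
rel [-0.13, -0.23, 11.82] [0.003, -0.0, 0.002] minrows 1.9
```

```bash
python3 -m creep '[[[-0.1,-0.1,4,0,0,0.01,1],[-0.1,-0.1,8,0,0,0.01,1],[-0.1,-0.1,11.8,0,0,0.01,1],[-0.1,-0.1,11.8,0,0,0.01,1],[-0.1,-0.1,11.8,0,0,0.01,1],[-0.1,-0.1,11.8,0,0,0.01,0],[-0.1,-0.1,11.8,0,0,0.01,0],[-0.1,-0.1,11.8,0,0,0.01,0],[-0.1,-0.1,11.8,0,0,0.01,0],[-0.1,-0.1,11.8,0,0,0.01,0]]]' 60;  python3 go.py .4963 .1822 .013 .268; python3 -m creep '[[[0,0,-3,0,0,0,0],[0,0,-8,0,0,0,0],[0,0,-14,0,0,0,0],[0,0,-18.7,0,0,0,0],[0,0,-18.7,0,0,0,0],[0,0,-18.7,0,0,0,0]]]';  python3 go.py .6454 .102 .20 -.0736
```

```text
t: 49.55
eef_pos: [0.4962, 0.1833, 0.013]
tool_rot: [0.001, 0.605, 0.796, 0.001]
contact_force: [-1.3, -0.7, 9.1]
gripper_width: 0.553
t 49.55 pos [0.4962 0.1833 0.013 ] yyaw 0.27 F [-1.3 -0.7  9.1] g 0.553 q [-0.63  0.56  0.2   2.07 -0.22  0.53  1.57]
rel [-0.1, -0.02, -0.0] [0.003, -0.001, 0.002] minrows 0.0
t: 50.3
eef_pos: [0.4943, 0.1826, 0.1978]
tool_rot: [-0.0, 0.605, 0.796, -0.0]
contact_force: [-0.2, -0.3, -3.0]
gripper_width: 0.558
t 50.3 pos [0.4943 0.1826 0.1978] yyaw 0.27 F [-0.2 -0.3 -3. ] g 0.558 q [-0.72  0.28  0.3   1.96 -0.1   0.92  1.47]
rel [-11.8, 12.41, -0.23] [-0.001, 0.0, 0.344] minrows 2.7
```

```bash
python3 -m creep '[[[-3,3,-0.2,0,0,0.1,0],[-6,6,-0.2,0,0,0.2,0],[-9,9,-0.2,0,0,0.3,0],[-11.8,12.4,-0.2,0,0,0.344,0],[-11.8,12.4,-0.2,0,0,0.344,0],[-11.8,12.4,-0.2,0,0,0.344,0],[-11.8,12.4,-0.2,0,0,0.344,0]]]'; python3 hk.py;  python3 go.py .6454 .102 .2 -.0736
```

```text
t: 51.18
eef_pos: [0.6448, 0.1031, 0.1996]
tool_rot: [-0.001, 0.732, 0.681, -0.0]
contact_force: [0.8, -0.7, -2.5]
gripper_width: 0.557
post/bill bar-rel [-18. -15. -15. -14. -14. -14.   5.   5.   5.   5.   5.   8.   8.   8.
   9.   9.]
crown h 55.93962703387509
t 51.23 pos [0.6451 0.1031 0.2001] yyaw -0.072 F [ 0.1  0.3 -2.3] g 0.563 q [-0.54  0.49  0.4   1.66 -0.22  1.03  1.43]
rel [-0.11, 0.04, 0.01] [-0.001, -0.0, 0.001] minrows 0.0
```

```bash
python3 -m creep '[[[-0.1,0.15,1.5,0,0,0,0],[-0.1,0.15,2.5,0,0,0,0],[-0.1,0.15,3.5,0,0,0,0],[-0.1,0.15,4.5,0,0,0,0],[-0.1,0.15,5.5,0,0,0,0],[-0.1,0.15,6.3,0,0,0,0],[-0.1,0.15,7,0,0,0,0],[-0.1,0.15,7.6,0,0,0,0],[-0.1,0.15,7.6,0,0,0,0]]]'; python3 -m creep '[[[0,0,0.2,0,0,0,0],[0,0,0.4,0,0,0,0],[0,0,0.4,0,0,0,0]]]'; python3 -m creep '[[[0,0,0.2,0,0,0,0],[0,0,0.2,0,0,0,0]]]'
```

```text
t: 52.35
eef_pos: [0.6475, 0.101, 0.1241]
tool_rot: [0.0, 0.733, 0.681, 0.0]
contact_force: [-0.1, 0.0, -2.9]
gripper_width: 0.551
t: 52.72
eef_pos: [0.6484, 0.1011, 0.1223]
tool_rot: [0.001, 0.733, 0.68, 0.001]
contact_force: [-4.6, -0.2, 7.2]
gripper_width: 0.554
t: 52.98
eef_pos: [0.6489, 0.1011, 0.121]
tool_rot: [0.001, 0.733, 0.68, 0.002]
contact_force: [-4.1, -0.4, 9.2]
gripper_width: 0.557
```

```bash
python3 -m creep '[[[0,0,0.2,0,0,0,0],[0,0,0,0,0,0,0.7],[0,0,-0.1,0,0,0,1],[0,0,-0.1,0,0,0,1],[0,0,-0.1,0,0,0,1],[0,0,-0.1,0,0,0,1],[0,0,-0.1,0,0,0,1]]]'; python3 -m creep '[[[0,0,-4,0,0,0,1],[0,0,-8,0,0,0,1],[0,0,-12,0,0,0,1],[0,-6,-12,0,0,0,1],[3,-10,-12,0,0,0,1],[9,-13,-12,0,0,0,1],[15,-14,-12,0,0,0,1],[15,-14,-12,0,0,0,1],[15,-14,-12,0,0,0,1]]]';  python3 - <<'E'
from fit import *
for c in('side','top'):
    im,d=snap(c); np.savez('s19%s.npz'%c,im=im,d=d)
    u,v=proj(c,[.64,0,.13]).astype(int)
    cv2.imwrite('pics/%s19.png'%c,cv2.resize(im[v-55:v+55,u-65:u+65],None,fx=5.4,fy=5.4,interpolation=cv2.INTER_CUBIC))
    for g in((.634,-.097),(.641,.003),(.65,.101)): print(c,[x.round(3) for x in fit_case(c,d,*g,-.074,.0,.107,-.08,free=(0,1,2,3,4,5),win=.05,table=False)])
    for l in ('case1_latch','case1_lid'):
        print(l,[(round(r['p'],2),np.round(r['xy'])) for r in bot.find_in(c,l)][:4])
E
```

```text
t: 53.85
eef_pos: [0.6477, 0.1011, 0.1196]
tool_rot: [0.0, 0.733, 0.681, 0.0]
contact_force: [0.7, -0.1, 0.1]
gripper_width: 1.003
t: 54.98
eef_pos: [0.5191, 0.2608, 0.2395]
tool_rot: [0.0, 0.733, 0.681, 0.0]
contact_force: [1.1, -0.3, -0.0]
gripper_width: 1.003
side [array([ 0.637, -0.097, -0.042, -0.054,  0.109, -0.072]), np.float64(11.303)]
side [array([ 0.641,  0.003, -0.02 , -0.045,  0.108, -0.035]), np.float64(12.87)]
side [array([ 0.652,  0.101, -0.087, -0.029,  0.108, -0.081]), np.float64(13.334)]
case1_latch [(0.44, array([339., 155.])), (0.27, array([342., 273.]))]
case1_lid []
top [array([ 0.634, -0.099, -0.075, -0.01 ,  0.106, -0.069]), np.float64(13.118)]
top [array([ 0.641,  0.002, -0.081, -0.028,  0.107, -0.059]), np.float64(13.01)]
top [array([ 0.649,  0.1  , -0.074, -0.028,  0.107, -0.062]), np.float64(12.625)]
case1_latch []
case1_lid [(0.55, array([316., 162.]))]
```

View pics/side19.png

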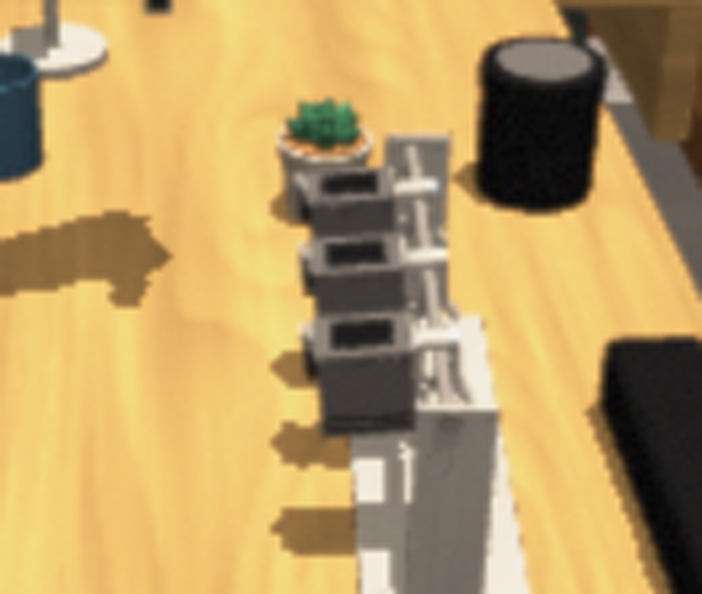

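View pics/top19.png

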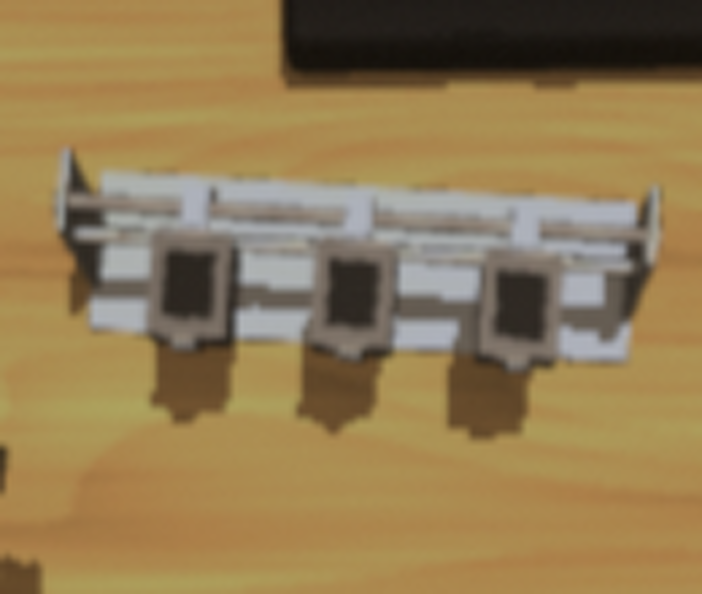

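```bash
python3 - <<'E'
from fit import *
z=np.load('s19side.npz'); im=z['im']; P=cloud('side',z['d'])
u,v=proj('side',[.684,-.1,.14]).astype(int); print(u,v)
cv2.imwrite('pics/latch.png',cv2.resize(im[v-16:v+16,u-20:u+20],None,fx=18,fy=18,interpolation=cv2.INTER_NEAREST))
# expected pixels for closed flap vs open flap, case3 (side-bias)
yaw=-.074; M=rz(yaw)@R.from_euler('y',-.07).as_matrix(); o=np.array([.637,-.0985,.107])
for n,q in(('pivot',[37.5,-8,20]),('closed end',[54.5,-8,20]),('open end',[38.7,-8,37]),('bar',[47.5,-8,45])):
    print(n,((proj('side',o+M@(np.array(q)/1000))-[u-20,v-16])*18).round(0))
E
```

```text
363 198
pivot [308. 366.]
closed end [398. 361.]
open end [313. 292.]
bar [359. 254.]
```

View pics/latch.png

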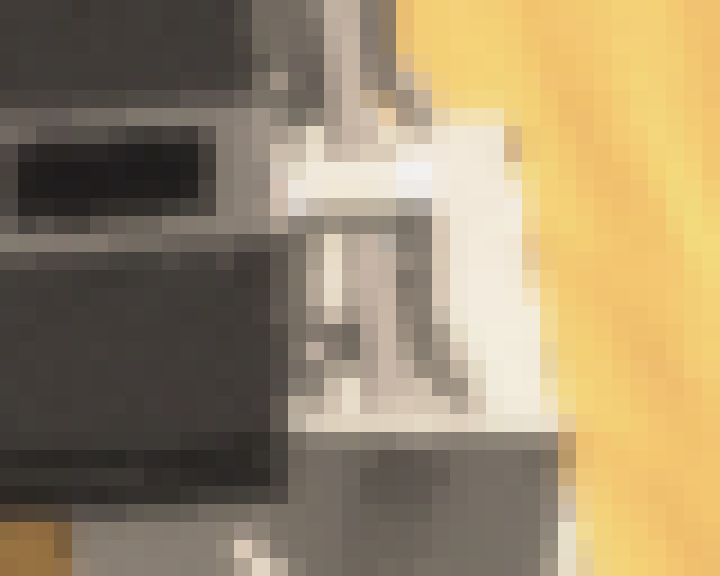

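```bash
python3 - <<'E'
from h import *
for c in('side','top'):
    im,d=snap(c); cv2.imwrite(f'pics/{c}20.png',im)
E
python3 -m creep '[[[0,0,0,0,0,0,1],[0,0,0,0,0,0,1],[0,0,0,0,0,0,1],[0,0,0,0,0,0,1]]]'
```

```text
t: 55.88
eef_pos: [0.519, 0.2611, 0.2396]
tool_rot: [0.0, 0.733, 0.681, 0.0]
contact_force: [1.0, 0.0, -0.5]
gripper_width: 1.001
```

View pics/side20.png

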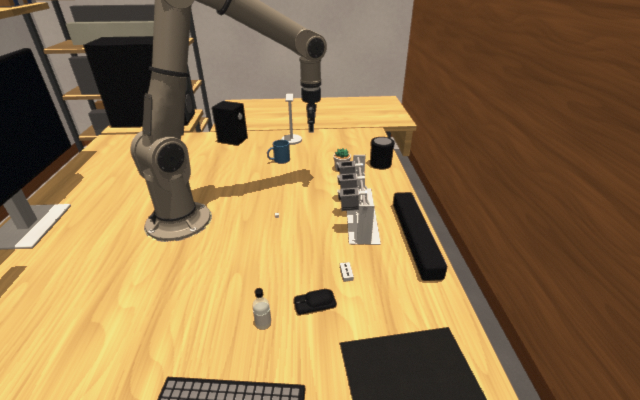

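The desk is clear of sticks, the three cases hang on the bar near (350,180), and the mug, mouse, hub, cleaner and plant are where they started. The arm is clear of everything, so I'm handing in.

```bash
python3 -c "
from station import bot
print(bot.hand_in())"
```

```text
the job is handed in; nothing more can be done
None
```

All four sticks are in the three cases (one in the left, one in the middle, two in the right). Every cover is pressed shut, and all three cases hang on the upper bar. I handed in at about 56 s, with the arm clear of everything.

**Sticks and covers:** I saw the sticks inside the cases before closing them, and none is left on the desk. The covers fit as closed (within about 0.05 rad of 0) in both cameras, both after pressing and after hanging.

**Hanging:** The cases lean about 0.04–0.08 rad, and the fitted poses put the bar right at each hook's crown. I pushed each one down with 8–10 N.

**Other things:** The plant, mouse, hub, mug and cleaner look unmoved in the last side picture; I did not measure them.

**Less certain:**
- **Safety latches:** they are too small to read in the pictures. On the right case the flap looks closed but partly hidden by the bar. For the other two I am relying on the bar being fully seated. I did no pull test.
- **Camera agreement:** the two cameras differ by about 3 mm, so I worked from their average.
- **Pressing force:** the middle cover was pressed with up to 35 N, more than it needed.

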